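# Put the tape away and stack the right bin on it

### The arm

A 7-joint arm with a two-finger parallel gripper is mounted at the origin on the work surface. World frame = base frame: x ahead of the robot, y to its left, z up, the work surface at z = 0. Lengths are in m, angles in rad, forces in N, time in s.
With the tool pointing down it reaches from about 0.4 to 0.875 m from the base axis. Payload 19.3 kg.
Tool frame: the origin (TCP) lies at the very end of the fingers, on their centre line; the grasp point (between the pads) lies 19 mm behind it; z points along the fingers, x is the direction in which the jaws open and shut, and the axes are right-handed (so a half turn about z gives the same grasp; the last joint's range is limited). The gripper opens to 85 mm and grips with 20 to 120 N. Pads are 22 mm wide; open, the fingers measure 114 mm over their backs; the gripper's body (76 mm by 85 mm) begins 54 mm behind the grasp point. The pads swing forward as they close: fully open they stand 13 mm farther back than shut.
Start: joints at [-1.342, 0.521, -0.036, 1.599, 0.021, 1.021, -0.113], TCP at [0.184, 0.597, 0.194] pointing down, gripper open.
Joint ranges: [-2.91, 2.91], [-0.3, 2.13], [-1.5, 1.42], [0.17, 2.43], [-1.26, 4.41], [0.16, 1.93], [-2.52, 2.52]. Speed limits (rad/s): [1.89, 1.89, 2.39, 2.39, 3.01, 3.01, 3.01].

### API

Orientations are given as [roll, pitch, yaw] about the fixed x, y, z axes, in that order (R = Rz(yaw) Ry(pitch) Rx(roll)).
In Python, from workcell import bot gives the robot as it stands.
- The arm moves only by the tool jog_arm, never from a script. Its argument "increments" is a list of rows, each an object of numbers: "wx", "wy", "wz": the turn, a rotation vector about the tool's x, y, z in degrees; "x", "y", "z": the shift along the tool's x, y, z in cm; "claw": the opening in per cent of the stroke, from 0 (shut) to 100 (fully open). A call has 1 to 10 rows; each row is the pose to reach, as a shift and turn from the pose measured when the call began, along the tool's axes at that moment; what a row does not reach only later rows make up. A row lasts 1/8 s, in which the tool goes at most 62.5 mm and 10.7 degrees, less where a joint would pass 70% of its speed; a pose out of reach is approached as far as the arm can. A call with a gripper value outside its range is refused whole. The fingers move at their own pace and stop on an object; "squeeze" is the grip in N (left out, the last holds). Time passes only in rows, so rows that repeat a pose let the fingers close. It gives the time, the measured TCP pose, the force and the opening at its end, in the units of the state.
- bot.observe(): the state, without advancing time (a new reading comes with each control period).
- bot.grab_frame(name): name is "scene" or "top" or "wrist"; returns a dict with "pixels" (384x512x3 uint8, red, green, blue), "fov_y" (degrees; the focal length in pixels is half the picture's height over the tangent of half this angle, whatever the lens; pixels are square), "cx", "cy" (the principal point, pixels), "k1" (the pictures are not rectified: a ray, as slopes to the right and down, at radius r is drawn at 1 + k1 r^2 times it, then the intrinsics apply), "origin" and "orientation" of the camera in the world. Camera axes: x right, y down, z forward; pixel columns grow to the right and rows downward; lengths in m; the calibration is good to about 2 mm. A picture is of the moment at which its call begins. There is no depth.
- bot.job_done(): hands the job in, once; it reports no verdict.
The state is a dict: "clock": time; "qpos": joint angles; "qd": joint speeds; "joint_efforts": joint torques, N m; "position": TCP position; "tool_rot": TCP orientation; "force": force on the tool from outside, world axes, zero at the start; "moment": the same for the moment, N m; "grip_width": finger opening in m.
Only numpy, scipy, OpenCV 4.12 (cv2) and the standard library are available. Lean on these libraries where they do the work, as an engineer would, in place of code of your own. Each camera call takes 0.05 s, during which the arm holds its last target.

### The job

Lay the loose roll of brown tape flat on the white roll in whichever of the two stack-nest bins already holds the white tape, and leave that bin standing where it is. Then set the empty bin squarely on top of it with its yellow label end over the other's plain end, so that it stacks level on the ledges instead of nesting down onto the tape. Lower both gently rather than dropping them, and leave the other things on the table alone.

Things in the scene. Friction and masses are not known exactly. Their poses are not given: they have to be found in the camera images.
- blue_bin_mid (a point): blue stack-nest bin, 200 (x) x 150 (y) x 80 mm high, open on top, on a 3 mm mat; 0.17 kg. Point: its centre, 40 mm above its underside; x axis to its label end. Rim band 9.5 mm thick, 18 mm high, upright faces: pinch its top 18 mm from above at mid-side (centre lines x = +-95, y = +-70 mm); below it the wall leans in (underside 170 x 120 mm, floor 4 mm thick). Alike but for colour; one holds the white tape, the other is empty.
- grey_bin_mid (a point): light grey stack-nest bin, 200 (x) x 150 (y) x 80 mm high, open on top, on a 3 mm mat; 0.17 kg. Point: its centre, 40 mm above its underside; x axis to its label end. Rim band 9.5 mm thick, 18 mm high, upright faces: pinch its top 18 mm from above at mid-side (centre lines x = +-95, y = +-70 mm); below it the wall leans in (underside 170 x 120 mm, floor 4 mm thick). Either bin may hold the white tape.
- blue_bin_label (a point): middle of the blue bin's rim at its label end (yellow strip), 95 mm along its x axis from the centre, 31 mm above it. Inside the long walls, at x = -70 and +42 mm, are columns 18 mm wide standing in to 40-50 mm from the centre line, with tops (ledges) 70 mm above the underside. Bins with label ends together nest; see the grey one for stacking.
- grey_bin_label (a point): the same point of the grey bin, with the same columns and ledges. With label ends at opposite ends, the upper bin's underside rests on the lower bin's four ledges, 70 mm above the lower underside, with about 5 mm of play all round; with label ends together it sinks further, onto the contents.
- brown_tape_mid (a point): roll of brown tape lying flat: stiff ring, 92 mm outside, 75 mm inside (wall 8.5 mm), 25 mm high, 80 g. Point: centre of the ring, half-way up. It starts on the bare table between the bins, whose rims stand higher than the gripper's housing when it is low: take it by its near or far wall, one finger in the core, the other fore or aft of it.
- white_tape_mid (a point): roll of cream-white tape lying flat: stiff ring, 92 mm outside, 75 mm inside (wall 8.5 mm), 25 mm high, 80 g. Point: centre of the ring, half-way up. It starts lying on the floor of one of the bins, near its middle, and stays there.
- phone: phone lying on the table, 150 x 73 x 9 mm, origin under its centre; to be left alone
- scissors: blue-handled scissors lying on the table, about 170 mm long, 9 mm high, origin at the pivot; to be left alone
- knife: bright green knife, blade in, 160 x 23 x 13 mm, origin under its centre; to be left alone
- bone_folder: ivory bone folder, 170 x 24 x 5 mm, origin under its centre; to be left alone
- weight: leather-covered book weight, 100 x 60 x 40 mm, 0.9 kg, origin under its centre; to be left alone
- glue: white glue bottle with a red cap, 52 mm across, 120 mm high, origin under its centre; to be left alone
- ruler: steel ruler, 300 x 30 x 2 mm, origin under its centre; to be left alone

How it is judged:
By the outcome, as a careful person would: the job done as asked, in the order asked, and still so for the second after the job is handed in, with the robot touching nothing.
It also fails if it takes over 64 s, if anything falls off the work surface, if the arm or the gripper's body presses on something with over 40 N, if the wrist force passes 120 N, or if a joint passes its speed limit or range.

## Working session

There is one attempt and no reset: what is moved stays moved. The work goes in short steps, Python scripts to look and compute and a tool call to move; the robot and the scene stay as the last step left them, time stands still between calls to the robot, and variables do not carry over. Pictures are saved under pics/ and viewed, and the job is handed in when it is done.

Besides the shell and the picture viewer there is one more tool, called after "Call:" as name(argument=value, ...), one argument or row to a line, values as JSON. jog_arm: Moves the arm, as the interface text tells. Its arguments: {"type":"object","properties":{"increments":{"type":"array","items":{"type":"object","properties":{"wx":{"type":"number"},"wy":{"type":"number"},"wz":{"type":"number"},"x":{"type":"number"},"y":{"type":"number"},"z":{"type":"number"},"claw":{"type":"number"}}}},"squeeze":{"type":"number"}},"required":["increments"]}

```bash
mkdir -p pics; ls; cat > h.py <<'E'
import numpy as np, cv2
from workcell import bot
from scipy.spatial.transform import Rotation as R
def cap(n,f):
    d=bot.grab_frame(n); cv2.imwrite(f'pics/{f}.png',d['pixels'][:,:,::-1])
    import pickle; pickle.dump(d,open(f'pics/{f}.pkl','wb')); return d
def load(f):
    import pickle; return pickle.load(open(f'pics/{f}.pkl','rb'))
def cam(d):
    H=d['pixels'].shape[0]; f=H/2/np.tan(np.radians(d['fov_y'])/2)
    o=np.array(d['orientation']); Rm=o if o.shape==(3,3) else R.from_euler('xyz',o).as_matrix()
    return f,Rm,np.array(d['origin'])
def ray(d,u,v):
    f,Rm,o=cam(d); a=np.array([(u-d['cx'])/f,(v-d['cy'])/f]); s=a.copy()
    for _ in range(30): s=a/(1+d['k1']*(s@s))
    return o,Rm@np.array([s[0],s[1],1])
def at(d,u,v,z):
    o,r=ray(d,u,v); return o+r*(z-o[2])/r[2]
def proj(d,p):
    f,Rm,o=cam(d); c=Rm.T@(np.array(p)-o); s=c[:2]/c[2]; s=s*(1+d['k1']*(s@s))
    return s*f+[d['cx'],d['cy']]
def crop(f,u0,v0,u1,v1,k,out):
    im=cv2.imread(f'pics/{f}.png')[v0:v1,u0:u1]; im=cv2.resize(im,None,fx=k,fy=k,interpolation=cv2.INTER_CUBIC)
    cv2.imwrite(f'pics/{out}.png',im)
E
python3 - <<'E'
from h import *
for n in ['scene','top','wrist']:
    d=cap(n,n+'0'); print(n,{k:d[k] for k in d if k!='pixels'})
print(bot.observe())
E
```

```text
pics
scene {'fov_y': 51.493582734761375, 'cx': 254.44342434078314, 'cy': 190.85743602054094, 'k1': -0.04608811210426731, 'origin': array([ 1.50885454, -0.76911545,  0.93522561]), 'orientation': array([-2.17911785, -0.02416904,  0.92236367])}
top {'fov_y': 53.259298935453074, 'cx': 258.58551480544634, 'cy': 194.91369914233854, 'k1': 0.031949087318129794, 'origin': array([ 0.34640125, -0.00787084,  1.28121453]), 'orientation': array([-2.95148991, -0.01634755, -1.5503366 ])}
wrist {'fov_y': 67.4076716171803, 'cx': 261.08808675485733, 'cy': 192.90164451340306, 'k1': -0.06929215368693215, 'origin': array([0.1098301 , 0.61964042, 0.37304191]), 'orientation': array([ 2.83734442e+00, -6.95193216e-05,  1.27276564e+00])}
{'clock': 0.15, 'qpos': array([-1.34217087,  0.5218382 , -0.03636249,  1.59984804,  0.02116514,
        1.02108422, -0.11279648]), 'qd': array([ 1.22135035e-03, -9.47347259e-04,  3.90952619e-04, -1.16154459e-03,
       -1.27097385e-03, -3.49645286e-04, -4.79775015e-05]), 'joint_efforts': array([ 2.39113237e-03, -9.27399373e+01,  1.98048480e+00, -3.70058763e+01,
        1.78292720e-02,  6.48536748e-03,  1.34648909e-05]), 'position': array([0.18391876, 0.59704987, 0.19339219]), 'tool_rot': array([3.14158797e+00, 7.95819879e-04, 1.27197372e+00]), 'force': array([-0.01655279, -0.72585652,  0.46472671]), 'moment': array([-0.02477032,  0.00452856,  0.0057147 ]), 'grip_width': 0.08531859470733519}
```

View pics/top0.png

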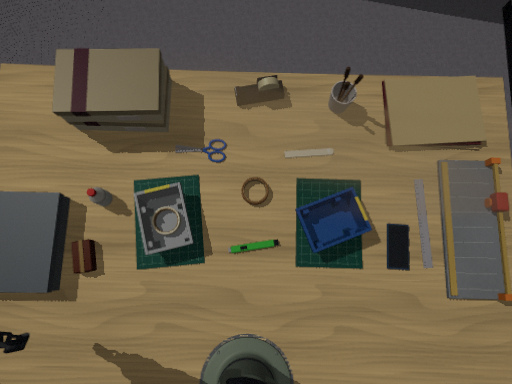

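View pics/scene0.png

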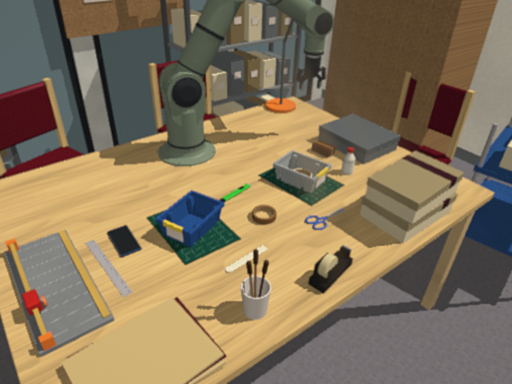

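View pics/wrist0.png

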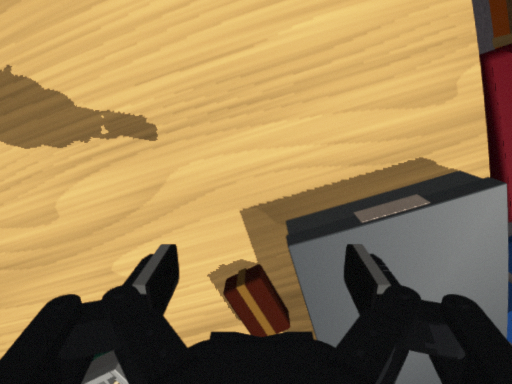

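The white tape is in the grey bin (top view, about (167,221)). Its yellow label is at the far end, about (160,188). The blue bin is empty, with its label at about (362,210). The brown tape is at about (256,192). I'll zoom in next.

```bash
python3 - <<'E'
from h import *
crop('top0',125,170,215,275,6,'a1'); crop('top0',285,175,385,270,6,'a2'); crop('top0',225,165,290,215,8,'a3')
E
```

```text
(no output)
```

View pics/a1.png

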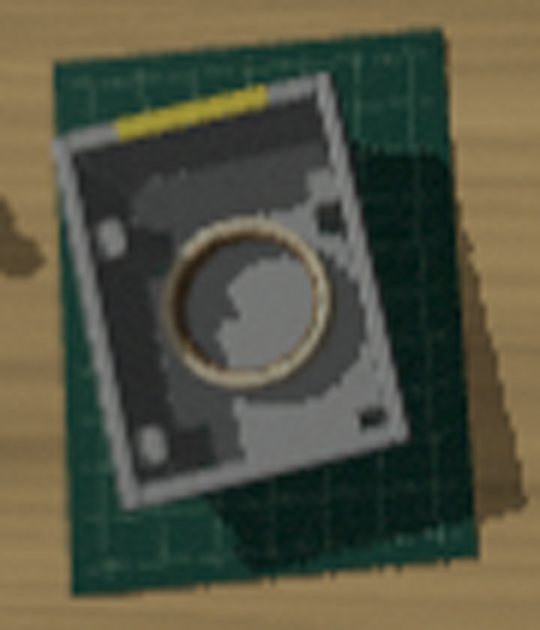

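View pics/a2.png

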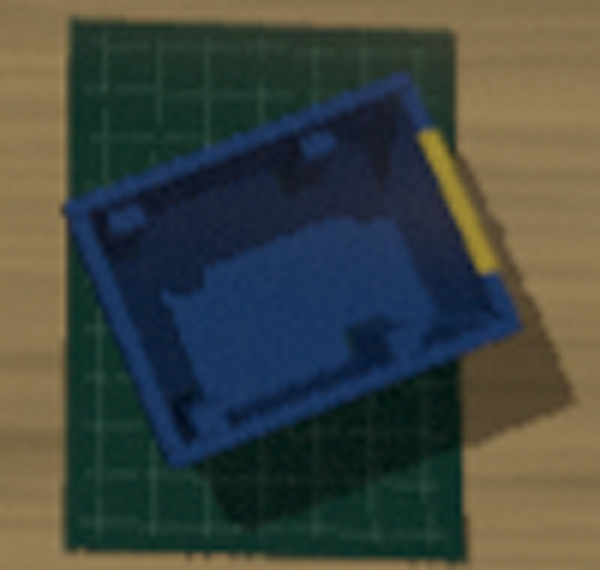

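View pics/a3.png

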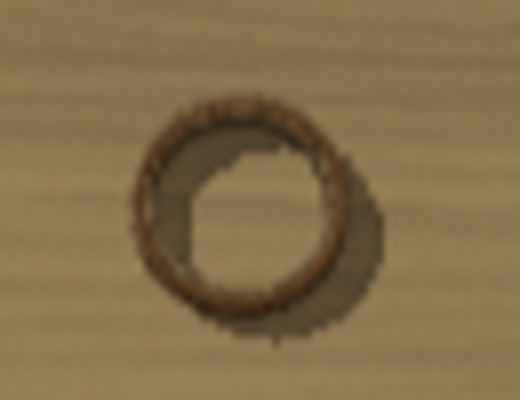

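```bash
cat >> h.py <<'E'
def fitbin(d,px,z):
    # px order: label-left(+y),label-right(-y), plain-right, plain-left seen along bin x
    W=np.array([at(d,*p,z)[:2] for p in px]); L=np.array([[.1,.075],[.1,-.075],[-.1,-.075],[-.1,.075]])
    c=W.mean(0); A=(W-c); th=np.arctan2((L[:,0]*A[:,1]-L[:,1]*A[:,0]).sum(),(L*A).sum())
    Rm=np.array([[np.cos(th),-np.sin(th)],[np.sin(th),np.cos(th)]])
    res=A-(L@Rm.T); return c,np.degrees(th),res*1000
E
python3 - <<'E'
from h import *
np.set_printoptions(precision=4,suppress=True)
d=load('top0')
f=lambda p,o,k:((p[0]+.5)/k-.5+o[0],(p[1]+.5)/k-.5+o[1])
g=[f(p,(125,170),6) for p in [(57,138),(325,73),(408,440),(127,507)]]
print(fitbin(d,g,.083))
b=[f(p,(285,175),6) for p in [(405,73),(521,326),(176,467),(65,206)]]
print(fitbin(d,b,.083))
for p in [(133,207),(350,207),(241,93),(241,320)]: print(at(d,*f(p,(225,165),8),.025))
w=[f(p,(125,170),6) for p in [(163,300),(330,300),(247,215),(247,388)]]
for p in w: print(at(d,*p,.032))
for p in [(175,151),(190,237)]: print('cm',at(d,*p,0))
print(bot.observe()['position'])
E
```

```text
(array([0.4987, 0.2757]), np.float64(15.275532799882406), array([[ 0.1046, -3.1951],
       [-0.8528,  3.3258],
       [-0.9687,  1.7084],
       [ 1.717 , -1.839 ]]))
(array([ 0.5057, -0.2599]), np.float64(-67.0249931109186), array([[-2.7292,  0.6564],
       [ 1.3182,  2.0851],
       [ 2.2293, -0.9127],
       [-0.8183, -1.8289]]))
[0.6024 0.0351 0.025 ]
[ 0.6046 -0.0557  0.025 ]
[ 0.6525 -0.009   0.025 ]
[ 0.5556 -0.0112  0.025 ]
[0.4971 0.323  0.032 ]
[0.4991 0.2329 0.032 ]
[0.5448 0.2809 0.032 ]
[0.4504 0.2746 0.032 ]
cm [0.7414 0.269  0.    ]
cm [0.4456 0.2012 0.    ]
[0.1839 0.597  0.1934]
```

```bash
cat >> h.py <<'E'
def go(x,y,z,yaw,show=True):
    s=bot.observe(); R0=R.from_euler('xyz',s['tool_rot']); R1=R.from_euler('xyz',[np.pi,0,np.radians(yaw)])
    sh=R0.inv().apply(np.array([x,y,z])-s['position'])*100; rv=np.degrees((R0.inv()*R1).as_rotvec())
    print('t',round(s['clock'],2),'pos',s['position'].round(4),'rot',np.degrees(s['tool_rot']).round(2),'F',s['force'].round(1),'w',s['grip_width'].round(4))
    print('x,y,z cm',sh.round(2),'w deg',rv.round(2))
E
python3 -c "
from h import *
go(.562,-.01,.2,0)"
```

```text
Traceback (most recent call last):
  File "h.py", line 34, in go
    print('t',round(s['clock'],2),'pos',s['position'].round(4),'rot',np.degrees(s['tool_rot']).round(2),'F',s['force'].round(1),'w',s['grip_width'].round(4))
                                                                                                                                    ^^^^^^^^^^^^^^^^^^^^^
AttributeError: 'float' object has no attribute 'round'
```

```bash
sed -i "s/s\['grip_width'\].round(4)/round(s['grip_width'],4)/" h.py
python3 -c "
from h import *
go(.562,-.01,.2,0)"
```

```text
t 0.15 pos [0.1839 0.597  0.1934] rot [1.800e+02 5.000e-02 7.288e+01] F [-0.  -0.7  0.5] w 0.0853
x,y,z cm [-46.88  54.    -0.62] w deg [3.000e-02 4.000e-02 7.288e+01]
```

Call:
jog_arm(
  increments=[
    {"x": -47, "y": 54, "z": -0.6, "wz": 72.9, "claw": 40},
    {"x": -47, "y": 54, "z": -0.6, "wz": 72.9, "claw": 40},
    {"x": -47, "y": 54, "z": -0.6, "wz": 72.9, "claw": 40},
    {"x": -47, "y": 54, "z": -0.6, "wz": 72.9, "claw": 40},
    {"x": -47, "y": 54, "z": -0.6, "wz": 72.9, "claw": 40},
    {"x": -47, "y": 54, "z": -0.6, "wz": 72.9, "claw": 40},
    {"x": -47, "y": 54, "z": -0.6, "wz": 72.9, "claw": 40},
    {"x": -47, "y": 54, "z": -0.6, "wz": 72.9, "claw": 40},
    {"x": -47, "y": 54, "z": -0.6, "wz": 72.9, "claw": 40},
    {"x": -47, "y": 54, "z": -0.6, "wz": 72.9, "claw": 40},
  ],
  squeeze=40,
)

```text
schema error: expected keys wx, wy, wz, x, y, z, claw
```

Call:
jog_arm(
  increments=[
    {"wx": 0, "wy": 0, "x": -47, "y": 54, "z": -0.6, "wz": 72.9, "claw": 40},
    {"wx": 0, "wy": 0, "x": -47, "y": 54, "z": -0.6, "wz": 72.9, "claw": 40},
    {"wx": 0, "wy": 0, "x": -47, "y": 54, "z": -0.6, "wz": 72.9, "claw": 40},
    {"wx": 0, "wy": 0, "x": -47, "y": 54, "z": -0.6, "wz": 72.9, "claw": 40},
    {"wx": 0, "wy": 0, "x": -47, "y": 54, "z": -0.6, "wz": 72.9, "claw": 40},
    {"wx": 0, "wy": 0, "x": -47, "y": 54, "z": -0.6, "wz": 72.9, "claw": 40},
    {"wx": 0, "wy": 0, "x": -47, "y": 54, "z": -0.6, "wz": 72.9, "claw": 40},
    {"wx": 0, "wy": 0, "x": -47, "y": 54, "z": -0.6, "wz": 72.9, "claw": 40},
    {"wx": 0, "wy": 0, "x": -47, "y": 54, "z": -0.6, "wz": 72.9, "claw": 40},
    {"wx": 0, "wy": 0, "x": -47, "y": 54, "z": -0.6, "wz": 72.9, "claw": 40},
  ],
  squeeze=40,
)

```text
clock: 1.4
position: [0.5144, 0.0646, 0.1991]
tool_rot: [3.141, 0.0, 0.0]
force: [-0.0, 1.4, 0.6]
grip_width: 0.0342
```

```bash
python3 -c "
from h import *
cap('wrist','w1');cap('top','t1')
go(.562,-.01,.2,0)"
```

```text
t 1.5 pos [0.5159 0.0598 0.1992] rot [ 1.7982e+02 -7.0000e-02 -4.7000e-01] F [-0.2  0.6  0.4] w 0.0344
x,y,z cm [ 4.67  6.95 -0.05] w deg [ 0.18 -0.07 -0.47]
```

View pics/w1.png

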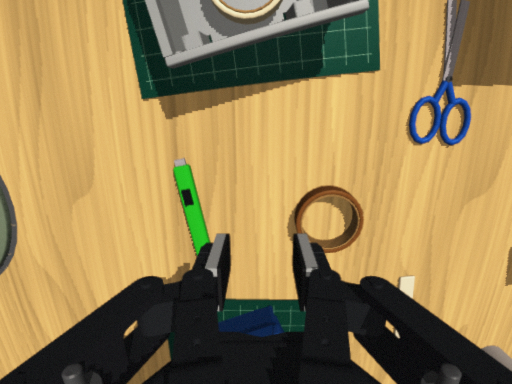

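The ring is at about (329,219) in the wrist view and is clear of the knife. I'll measure it.

```bash
python3 -c "
from h import *
crop('w1',280,170,380,270,6,'w1c')"
```

```text
(no output)
```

View pics/w1c.png

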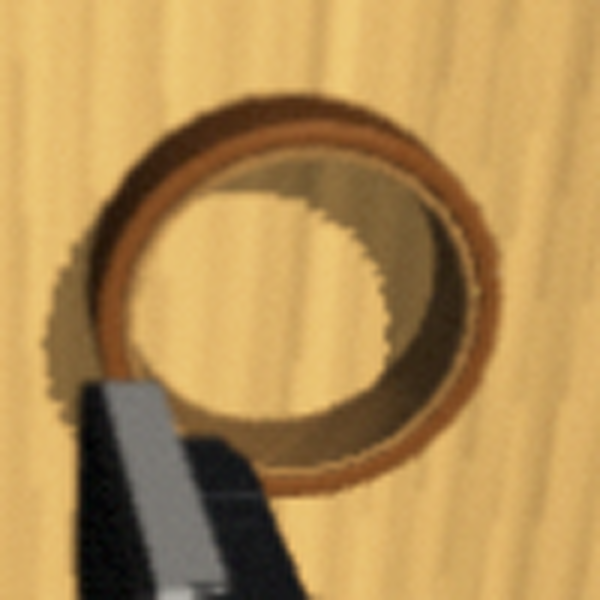

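```bash
python3 - <<'E'
from h import *
np.set_printoptions(precision=4,suppress=True)
d=load('w1')
P=np.array([at(d,(u+.5)/6-.5+280,(v+.5)/6-.5+170,.025)[:2] for u,v in [(97,310),(500,290),(305,117),(298,497)]])
print(P); print(((P[0]+P[1])/2)[0],((P[2]+P[3])/2)[1])
go(.562,-.01,.2,0)
E
```

```text
[[ 0.5599 -0.0091]
 [ 0.6499 -0.0046]
 [ 0.603   0.0356]
 [ 0.6084 -0.0561]]
0.6049149988799246 -0.010216237940362916
t 1.5 pos [0.5159 0.0598 0.1992] rot [179.82  -0.07  -0.47] F [-0.2  0.6  0.4] w 0.0344
x,y,z cm [ 4.67  6.95 -0.05] w deg [ 0.18 -0.07 -0.47]
```

Call:
jog_arm(
  increments=[
    {"wx": 0.2, "wy": 0, "wz": -0.5, "x": 4.7, "y": 7, "z": 0, "claw": 40},
    {"wx": 0.2, "wy": 0, "wz": -0.5, "x": 4.75, "y": 7, "z": 3, "claw": 40},
    {"wx": 0.2, "wy": 0, "wz": -0.5, "x": 4.75, "y": 7, "z": 7, "claw": 40},
    {"wx": 0.2, "wy": 0, "wz": -0.5, "x": 4.75, "y": 7, "z": 11, "claw": 40},
    {"wx": 0.2, "wy": 0, "wz": -0.5, "x": 4.75, "y": 7, "z": 13.5, "claw": 40},
    {"wx": 0.2, "wy": 0, "wz": -0.5, "x": 4.75, "y": 7, "z": 14.5, "claw": 40},
    {"wx": 0.2, "wy": 0, "wz": -0.5, "x": 4.75, "y": 7, "z": 14.5, "claw": 40},
  ],
)

```text
clock: 2.38
position: [0.5629, -0.0111, 0.0545]
tool_rot: [-3.141, -0.001, 0.0]
force: [0.3, -0.1, -0.2]
grip_width: 0.0341
```

```bash
python3 -c "
from h import *
cap('wrist','w2')
go(.5633,-.01,.007,0)"
```

```text
t 2.42 pos [ 0.5633 -0.0111  0.0551] rot [-1.7998e+02 -1.0000e-01  2.0000e-02] F [0.4 0.1 0.7] w 0.0346
x,y,z cm [-0.01 -0.1   4.81] w deg [-0.02 -0.1   0.02]
```

View pics/w2.png

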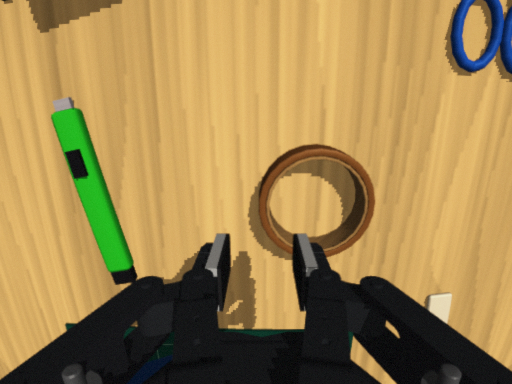

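Call:
jog_arm(
  increments=[
    {"wx": 0, "wy": -0.1, "wz": 0, "x": 0, "y": -0.1, "z": 2, "claw": 40},
    {"wx": 0, "wy": -0.1, "wz": 0, "x": 0, "y": -0.1, "z": 4, "claw": 40},
    {"wx": 0, "wy": -0.1, "wz": 0, "x": 0, "y": -0.1, "z": 4.8, "claw": 40},
    {"wx": 0, "wy": -0.1, "wz": 0, "x": 0, "y": -0.1, "z": 4.8, "claw": 40},
    {"wx": 0, "wy": -0.1, "wz": 0, "x": 0, "y": -0.1, "z": 4.8, "claw": 0},
    {"wx": 0, "wy": -0.1, "wz": 0, "x": 0, "y": -0.1, "z": 4.8, "claw": 0},
    {"wx": 0, "wy": -0.1, "wz": 0, "x": 0, "y": -0.1, "z": 4.8, "claw": 0},
    {"wx": 0, "wy": -0.1, "wz": 0, "x": 0, "y": -0.1, "z": 4.8, "claw": 0},
  ],
  squeeze=40,
)

```text
clock: 3.42
position: [0.5635, -0.01, 0.0073]
tool_rot: [-3.141, -0.0, 0.0]
force: [-0.7, 0.2, 0.4]
grip_width: -0.0001
```

```bash
python3 -c "
from h import *
cap('wrist','w3')
go(.5633,-.01,.15,0)"
```

```text
t 3.48 pos [ 0.5635 -0.01    0.0072] rot [-1.7997e+02 -2.0000e-02  2.0000e-02] F [-1.1 -0.8 -0.4] w 0.0002
x,y,z cm [-1.000e-02 -1.000e-02 -1.428e+01] w deg [-0.03 -0.02  0.02]
```

View pics/w3.png

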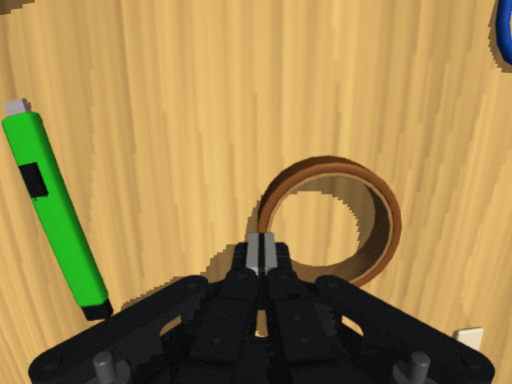

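```bash
python3 - <<'E'
from h import *
crop('w3',225,140,415,310,4,'w3c')
cap('top','t3'); crop('t3',215,160,295,220,8,'t3c')
d=load('w3'); print(proj(d,[.5635,-.01,.0072]),proj(d,[.5635,-.01,.026]))
E
```

```text
[262.50260855 221.44151494] [262.70043849 233.42808959]
```

View pics/w3c.png

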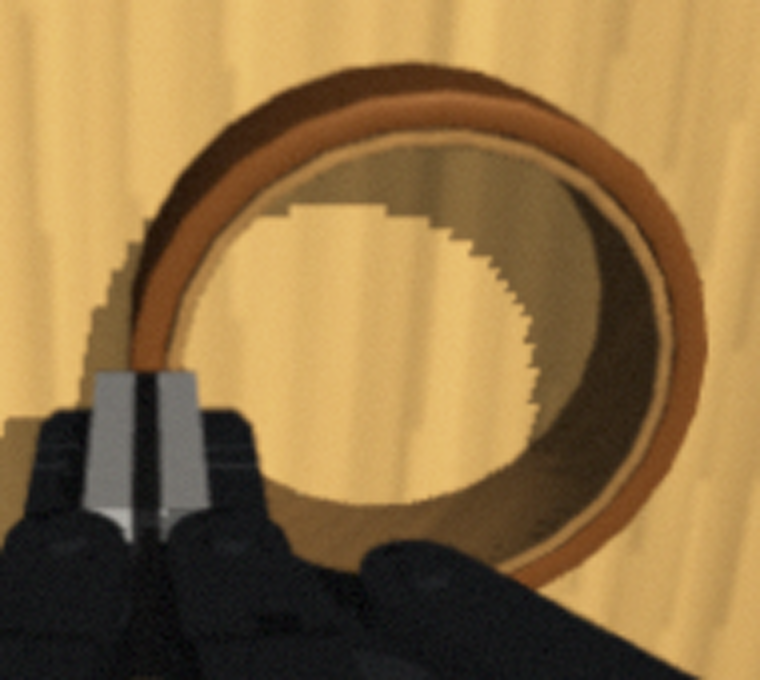

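View pics/t3c.png

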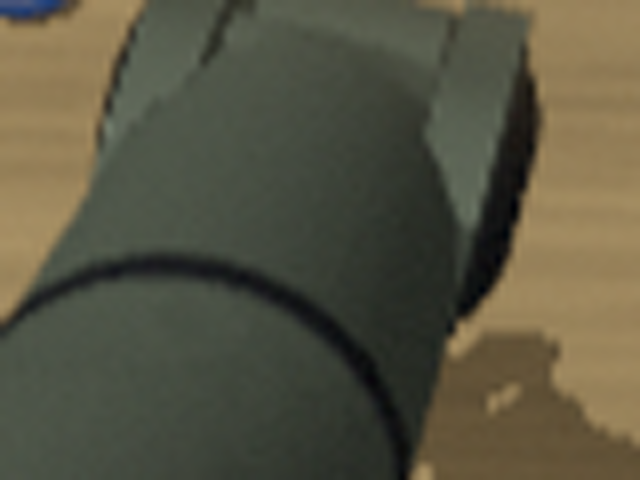

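The wrist view shows the ring wall entering the gap between the pads at about (262,235), yet the opening reads 0. A small lift will show whether the ring is held.

Call:
jog_arm(
  increments=[
    {"wx": 0, "wy": 0, "wz": 0, "x": 0, "y": 0, "z": -1, "claw": 0},
    {"wx": 0, "wy": 0, "wz": 0, "x": 0, "y": 0, "z": -3, "claw": 0},
    {"wx": 0, "wy": 0, "wz": 0, "x": 0, "y": 0, "z": -4, "claw": 0},
  ],
)

```text
clock: 3.9
position: [0.5639, -0.0101, 0.0485]
tool_rot: [-3.141, -0.002, 0.0]
force: [-0.2, 0.3, -0.7]
grip_width: 0.0001
```

```bash
python3 -c "
from h import *
cap('wrist','w4')
go(.5633,-.01,.15,0)"
```

```text
t 3.95 pos [ 0.5643 -0.01    0.0493] rot [-1.7996e+02 -1.4000e-01  2.0000e-02] F [ 0.6 -0.2  1.9] w -0.0002
x,y,z cm [-8.000e-02 -1.000e-02 -1.007e+01] w deg [-0.04 -0.14  0.02]
```

View pics/w4.png

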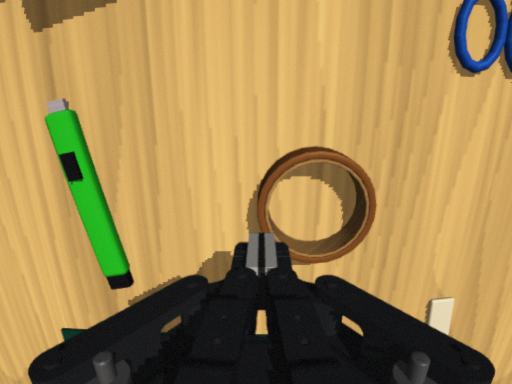

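```bash
python3 - <<'E'
from h import *
crop('w4',235,130,395,280,5,'w4c')
E
```

```text
(no output)
```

View pics/w4c.png

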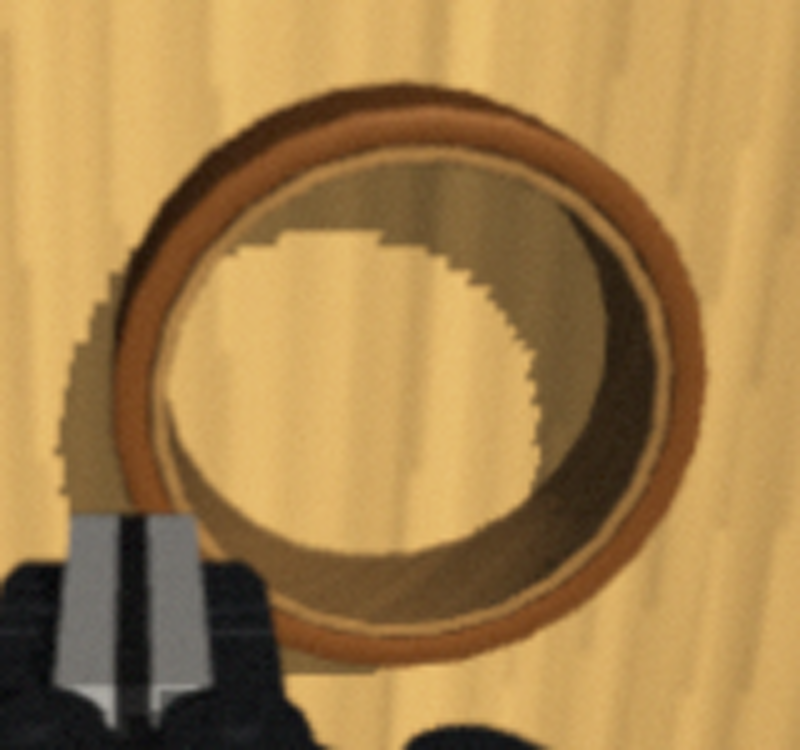

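```bash
python3 - <<'E'
from h import *
for n,p in [('w3',[.5635,-.01,.0072]),('w4',[.5643,-.01,.0493])]:
    d=load(n)
    for dy in (0,.011):
        for dz in (0,.01,.019,.03): print(n,dy,dz,proj(d,np.array(p)+[0,dy,dz]).round(1))
f,Rm,o=cam(load('w4')); print(o,R.from_matrix(Rm).as_euler('xyz',degrees=True))
d=load('w4')
P=np.array([at(d,(u+.5)/5-.5+235,(v+.5)/5-.5+130,.025)[:2] for u,v in [(113,385),(706,375),(412,105),(412,665)]]); print(P)
E
```

```text
w3 0 0 [262.5 221.4]
w3 0 0.01 [262.6 227.5]
w3 0 0.019 [262.7 233.6]
w3 0 0.03 [262.8 241.8]
w3 0.011 0 [262.5 206.1]
w3 0.011 0.01 [262.7 211.5]
w3 0.011 0.019 [262.8 216.9]
w3 0.011 0.03 [262.9 224.2]
w4 0 0 [263.1 221.8]
w4 0 0.01 [263.2 228. ]
w4 0 0.019 [263.3 234.1]
w4 0 0.03 [263.5 242.4]
w4 0.011 0 [263.1 206.5]
w4 0.011 0.01 [263.3 211.9]
w4 0.011 0.019 [263.4 217.3]
w4 0.011 0.03 [263.6 224.7]
[0.56236356 0.06612215 0.22833276] [ 1.62710871e+02 -1.70397936e-01  6.11206719e-02]
[[ 0.56012718 -0.00794141]
 [ 0.65011152 -0.00645306]
 [ 0.602738    0.034325  ]
 [ 0.60819441 -0.056035  ]]
```

The ring has not moved, still at (0.605,−0.010), so the pads closed above it. The fingertips seem to end short of the reported TCP, so I'll check that with the scene camera.

```bash
python3 - <<'E'
from h import *
d=cap('scene','s4'); p=bot.observe()['position']; print(p)
u,v=proj(d,p); print(u,v, proj(d,p+[0,0,.04]))
u0,v0=int(u)-45,int(v)-50
im=d['pixels'][:,:,::-1][v0:v0+75,u0:u0+90]; im=cv2.resize(im,None,fx=8,fy=8,interpolation=cv2.INTER_CUBIC)
for dz,c in((0,(0,0,255)),(.019,(0,255,0)),(.04,(255,0,0))):
    q=proj(d,p+[0,0,dz]); cv2.circle(im,(int((q[0]-u0+.5)*8),int((q[1]-v0+.5)*8)),4,c,1)
cv2.imwrite('pics/s4c.png',im)
E
```

```text
[ 0.56411344 -0.00994917  0.04835563]
257.9095936878363 200.3760669494678 [258.2235599  191.68726567]
```

View pics/s4c.png

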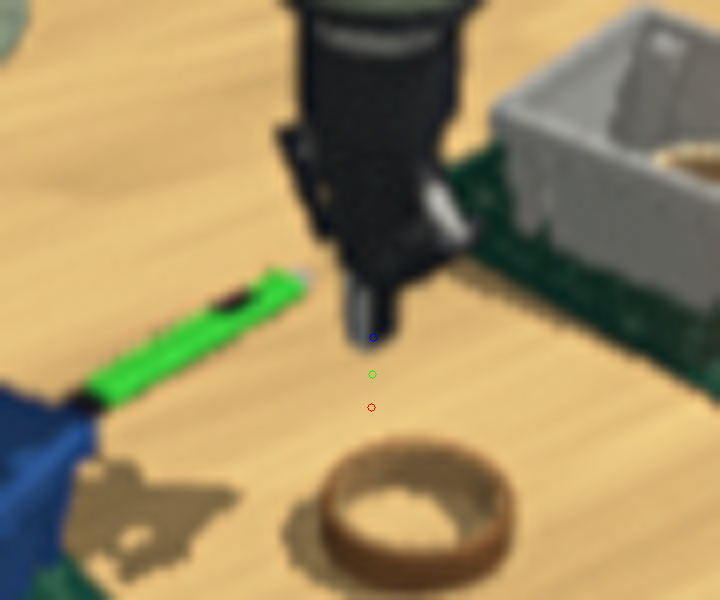

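Confirmed. In the scene view the real tip ends about 7 px above the projected TCP at (371,407) in the crop, so the physical fingertips are 30–40 mm above the reported TCP. I'll quantify that.

```bash
python3 - <<'E'
from h import *
d=load('w4');p=np.array([.5643,-.01,.0493])
for dz in (.026,.03,.034,.038,.042): print(dz,proj(d,p+[0,.011,dz]).round(1),proj(d,p+[0,-.011,dz]).round(1))
d=load('s4');p=bot.observe()['position']
for dz in (.026,.03,.034,.038): print(dz,[(8*(proj(d,p+[a,b,dz])-[212,150]+.5)).round(0).tolist() for a,b in((0,0),(.005,-.011),(.005,.011),(-.005,-.011))])
E
```

```text
0.026 [263.5 221.9] [263.4 255.8]
0.03 [263.6 224.7] [263.5 259.2]
0.034 [263.7 227.7] [263.6 262.8]
0.038 [263.8 230.7] [263.6 266.6]
0.042 [263.9 234. ] [263.7 270.5]
0.026 [[373.0, 362.0], [361.0, 375.0], [398.0, 359.0], [348.0, 365.0]]
0.03 [[373.0, 355.0], [361.0, 368.0], [398.0, 352.0], [348.0, 358.0]]
0.034 [[373.0, 348.0], [361.0, 361.0], [399.0, 345.0], [348.0, 351.0]]
0.038 [[374.0, 341.0], [361.0, 354.0], [399.0, 338.0], [348.0, 344.0]]
```

The wrist and scene views both put the real tips about 40 mm above the reported TCP (dz ≈ 0.040). I'll plan with tip z = reported z + 0.040, then reopen and descend carefully.

Call:
jog_arm(
  increments=[
    {"wx": 0, "wy": 0, "wz": 0, "x": -0.1, "y": 0, "z": 0, "claw": 40},
    {"wx": 0, "wy": 0, "wz": 0, "x": -0.1, "y": 0, "z": 0, "claw": 40},
    {"wx": 0, "wy": 0, "wz": 0, "x": -0.1, "y": 0, "z": 2, "claw": 40},
    {"wx": 0, "wy": 0, "wz": 0, "x": -0.1, "y": 0, "z": 4, "claw": 40},
    {"wx": 0, "wy": 0, "wz": 0, "x": -0.1, "y": 0, "z": 5.5, "claw": 40},
    {"wx": 0, "wy": 0, "wz": 0, "x": -0.1, "y": 0, "z": 6.5, "claw": 40},
    {"wx": 0, "wy": 0, "wz": 0, "x": -0.1, "y": 0, "z": 7, "claw": 40},
    {"wx": 0, "wy": 0, "wz": 0, "x": -0.1, "y": 0, "z": 7, "claw": 40},
  ],
)

```text
clock: 5.0
position: [0.5632, -0.01, -0.0217]
tool_rot: [-3.141, -0.002, 0.0]
force: [-0.2, -0.6, 0.1]
grip_width: 0.0339
```

```bash
python3 -c "
from h import *
cap('wrist','w5'); go(.5633,-.01,-.031,0)
d=cap('scene','s5');crop('s5',210,150,310,225,8,'s5c')
"
```

```text
t 5.05 pos [ 0.5634 -0.01   -0.0214] rot [-1.7996e+02 -1.3000e-01  2.0000e-02] F [ 0.5  0.3 -0.6] w 0.0345
x,y,z cm [-0.01  0.    0.96] w deg [-0.04 -0.13  0.02]
```

View pics/s5c.png

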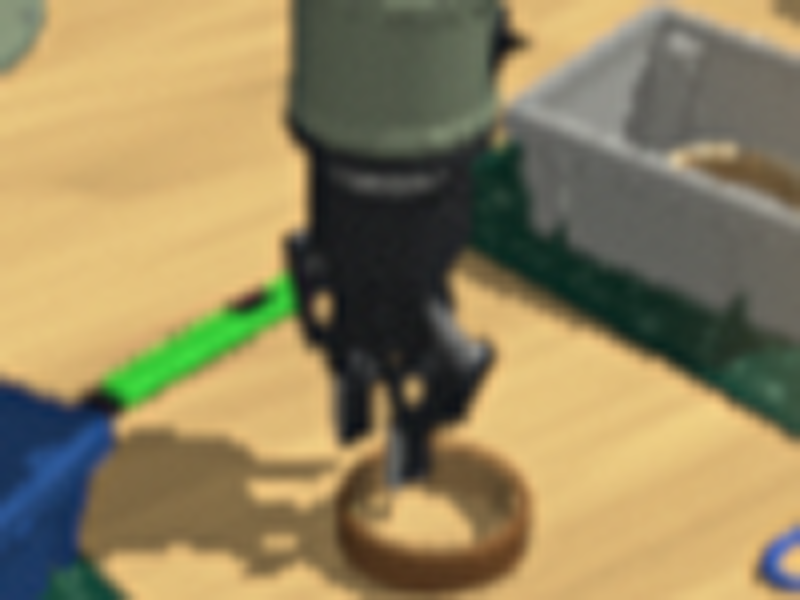

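View pics/w5.png

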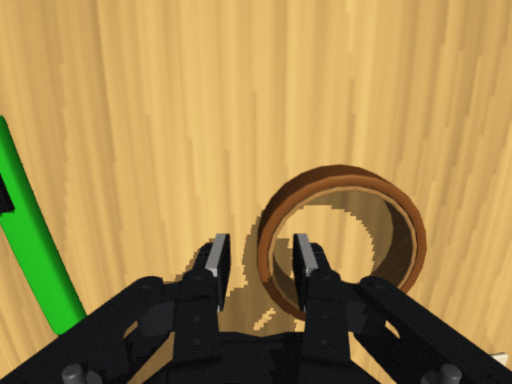

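The right finger is inside the core at (305,240) and the left is outside at (222,240). I'll lower 10 mm more and close.

Call:
jog_arm(
  increments=[
    {"wx": 0, "wy": 0, "wz": 0, "x": 0, "y": 0, "z": 0.6, "claw": 40},
    {"wx": 0, "wy": 0, "wz": 0, "x": 0, "y": 0, "z": 1.0, "claw": 40},
    {"wx": 0, "wy": 0, "wz": 0, "x": 0, "y": 0, "z": 1.0, "claw": 40},
    {"wx": 0, "wy": 0, "wz": 0, "x": 0, "y": 0, "z": 1.0, "claw": 0},
    {"wx": 0, "wy": 0, "wz": 0, "x": 0, "y": 0, "z": 1.0, "claw": 0},
    {"wx": 0, "wy": 0, "wz": 0, "x": 0, "y": 0, "z": 1.0, "claw": 0},
  ],
  squeeze=40,
)

```text
clock: 5.85
position: [0.5636, -0.01, -0.0311]
tool_rot: [-3.141, -0.003, 0.0]
force: [0.1, -0.7, 2.6]
grip_width: 0.0082
```

Call:
jog_arm(
  increments=[
    {"wx": 0, "wy": 0, "wz": 0, "x": 0, "y": 0, "z": -2, "claw": 0},
    {"wx": 0, "wy": 0, "wz": 0, "x": 0, "y": 0, "z": -6, "claw": 0},
    {"wx": 0, "wy": 0, "wz": 0, "x": 0, "y": 0, "z": -11, "claw": 0},
    {"wx": 0, "wy": 0, "wz": 0, "x": 0, "y": 0, "z": -15, "claw": 0},
    {"wx": 0, "wy": 0, "wz": 0, "x": 0, "y": 0, "z": -15, "claw": 0},
  ],
)

```text
clock: 6.48
position: [0.5648, -0.01, 0.1228]
tool_rot: [-3.14, -0.008, 0.0]
force: [0.5, -0.2, -1.6]
grip_width: 0.0081
```

```bash
python3 -c "
from h import *
cap('wrist','w6'); go(.458,.267,.12,15.3)
"
```

```text
t 6.53 pos [ 0.5638 -0.0099  0.1209] rot [-1.7992e+02 -3.3000e-01  2.0000e-02] F [ 0.9 -0.7 -2.1] w 0.0078
x,y,z cm [-10.57 -27.69   0.07] w deg [ -0.04  -0.34 -15.28]
```

View pics/w6.png

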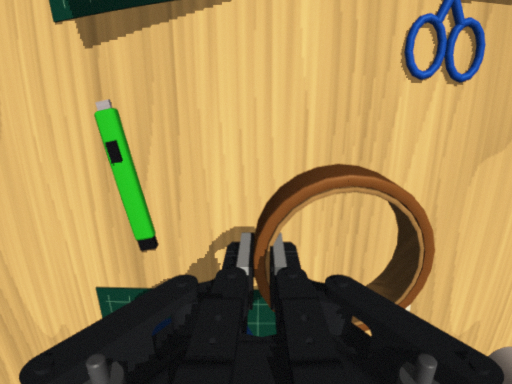

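The tape is held and level. Now I'll carry it over to the grey bin.

Call:
jog_arm(
  increments=[
    {"wx": 0, "wy": -0.3, "wz": -3, "x": -2, "y": -5.5, "z": 0, "claw": 0},
    {"wx": 0, "wy": -0.3, "wz": -6, "x": -4, "y": -11, "z": 0, "claw": 0},
    {"wx": 0, "wy": -0.3, "wz": -10, "x": -6.5, "y": -16.5, "z": 0, "claw": 0},
    {"wx": 0, "wy": -0.3, "wz": -13, "x": -8.5, "y": -22, "z": 0, "claw": 0},
    {"wx": 0, "wy": -0.3, "wz": -15.3, "x": -10.5, "y": -27.6, "z": 0, "claw": 0},
    {"wx": 0, "wy": -0.3, "wz": -15.3, "x": -10.5, "y": -27.6, "z": 0, "claw": 0},
    {"wx": 0, "wy": -0.3, "wz": -15.3, "x": -10.5, "y": -27.6, "z": 0, "claw": 0},
  ],
)

```text
clock: 7.4
position: [0.4584, 0.2654, 0.1203]
tool_rot: [3.141, 0.0, 0.267]
force: [0.0, -0.1, -0.7]
grip_width: 0.008
```

```bash
python3 -c "
from h import *
cap('wrist','w7'); go(.458,.267,.12,15.3)
"
```

```text
t 7.45 pos [0.4588 0.2649 0.1204] rot [179.99   0.    15.25] F [-0.  -0.6 -1.4] w 0.0079
x,y,z cm [-0.02 -0.22  0.04] w deg [ 0.01  0.   -0.05]
```

View pics/w7.png

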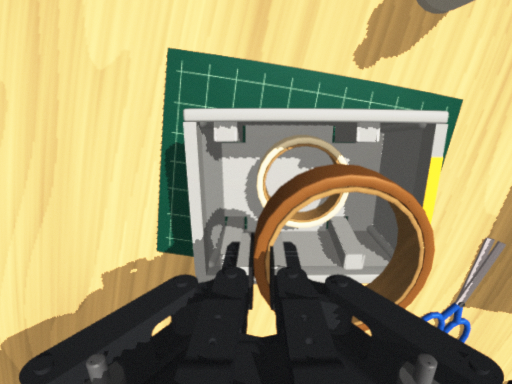

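```bash
python3 - <<'E'
from h import *
crop('w7',165,90,315,190,5,'c1'); crop('w7',320,90,470,190,5,'c2');crop('w7',240,120,370,240,6,'c3')
E
```

```text
(no output)
```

View pics/c1.png

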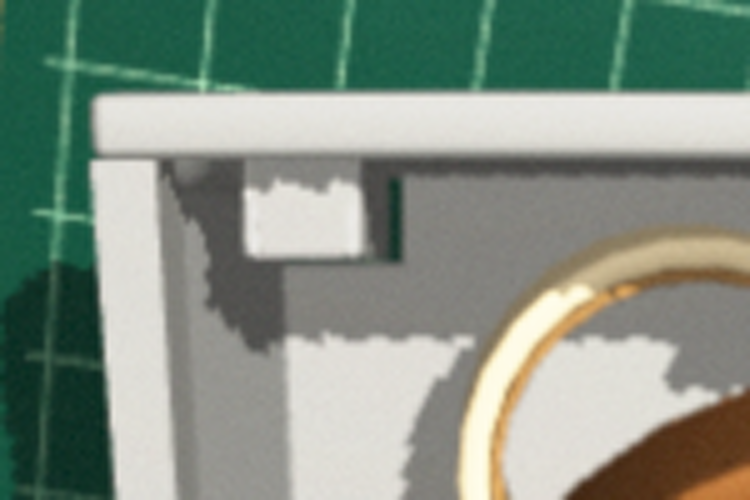

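View pics/c2.png

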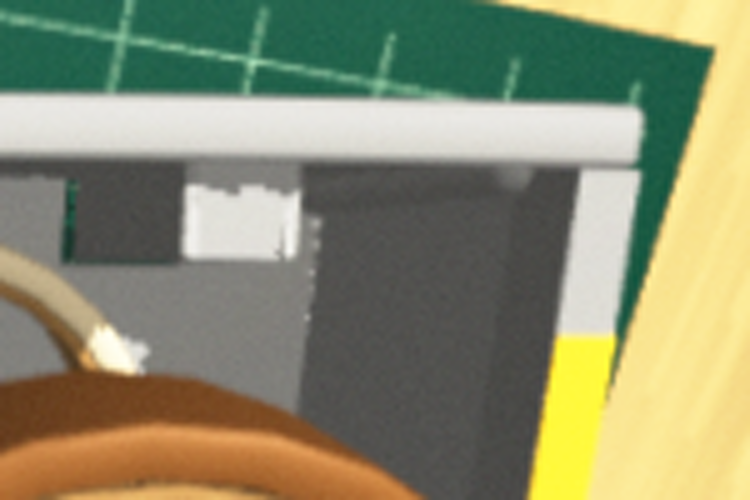

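View pics/c3.png

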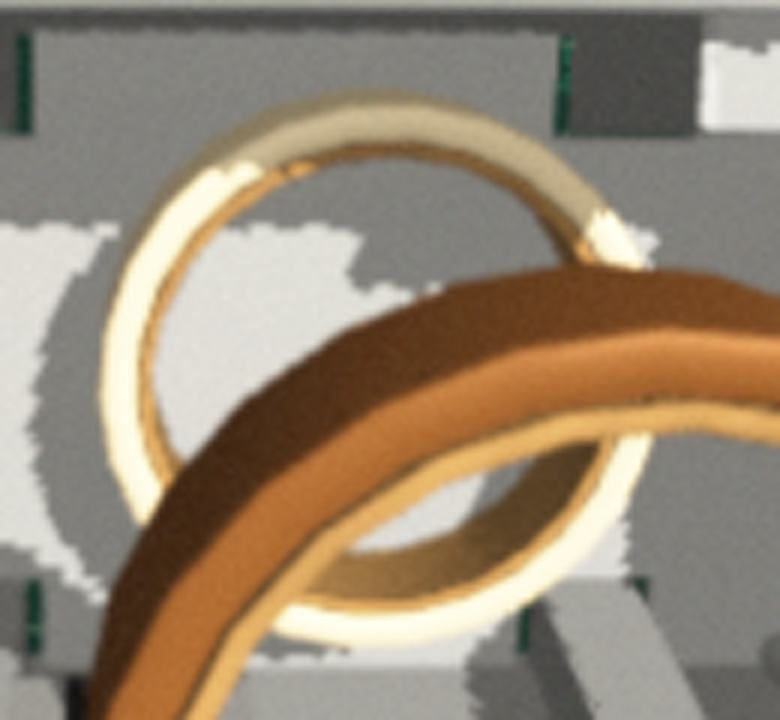

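```bash
python3 - <<'E'
from h import *
np.set_printoptions(precision=4,suppress=True)
d=load('w7')
q=lambda u,v,o,k:((u+.5)/k-.5+o[0],(v+.5)/k-.5+o[1])
a=at(d,*q(92,94,(165,90),5),.083)[:2]; b=at(d,*q(642,106,(320,90),5),.083)[:2]
e=b-a; L=np.linalg.norm(e); e/=L; n=np.array([-e[1],e[0]]); c=(a+b)/2-.075*n
print('len',L,'yaw',np.degrees(np.arctan2(e[1],e[0])),'c',c)
P=np.array([at(d,*q(u,v,(240,120),6),.032)[:2] for u,v in [(101,380),(655,395),(390,95),(370,645)]])
print(P,np.linalg.norm(P[0]-P[1]),np.linalg.norm(P[2]-P[3]),P[:2].mean(0),P[2:].mean(0))
# least squares circle w/ fixed radius
from scipy.optimize import least_squares
pts=np.array([at(d,*q(u,v,(240,120),6),.032)[:2] for u,v in [(101,380),(655,395),(390,95),(370,645),(110,480),(130,255),(205,160),(500,605)]])
r=least_squares(lambda c:np.hypot(*(pts-c).T)-.046,[.5,.28]); print(r.x,r.fun)
# brown
pts=np.array([at(d,*q(u,v,(240,120),6),.14)[:2] for u,v in [(660,330)]])
# held brown ring: left/right outer top edge px
for z in (.16,.165,.17): 
    A=at(d,255,258,z)[:2];B=at(d,433,250,z)[:2]; print(z,A,B,np.linalg.norm(A-B))
E
```

```text
len 0.1975670105061601 yaw 15.3346153225253 c [0.4982 0.2748]
[[0.4525 0.2669]
 [0.5399 0.2883]
 [0.4835 0.3225]
 [0.5085 0.2341]] 0.08995077754792614 0.09191312694997095 [0.4962 0.2776] [0.496  0.2783]
[0.4959 0.2785] [-0.0011 -0.0009 -0.0002  0.0001  0.0005 -0.0008 -0.0003 -0.0013]
0.16 [0.4555 0.2598] [0.5507 0.2901] 0.09988836520807454
0.165 [0.4549 0.2626] [0.5467 0.2918] 0.09632064276776935
0.17 [0.4542 0.2655] [0.5426 0.2936] 0.09275292032746406
```

Call:
jog_arm(
  increments=[
    {"wx": 0, "wy": 0, "wz": 0, "x": -0.2, "y": -0.3, "z": 0, "claw": 0},
    {"wx": 0, "wy": 0, "wz": 0, "x": -0.25, "y": -0.35, "z": 2, "claw": 0},
    {"wx": 0, "wy": 0, "wz": 0, "x": -0.25, "y": -0.35, "z": 5, "claw": 0},
    {"wx": 0, "wy": 0, "wz": 0, "x": -0.25, "y": -0.35, "z": 8, "claw": 0},
    {"wx": 0, "wy": 0, "wz": 0, "x": -0.25, "y": -0.35, "z": 10, "claw": 0},
    {"wx": 0, "wy": 0, "wz": 0, "x": -0.25, "y": -0.35, "z": 10.8, "claw": 0},
    {"wx": 0, "wy": 0, "wz": 0, "x": -0.25, "y": -0.35, "z": 11, "claw": 0},
    {"wx": 0, "wy": 0, "wz": 0, "x": -0.25, "y": -0.35, "z": 11, "claw": 0},
  ],
)

```text
clock: 8.45
position: [0.4558, 0.2676, 0.011]
tool_rot: [-3.142, -0.001, 0.266]
force: [-0.4, 0.1, -1.4]
grip_width: 0.0081
```

```bash
python3 -c "
from h import *
cap('wrist','w8'); go(.4556,.2675,.001,15.3)
"
```

```text
t 8.5 pos [0.4558 0.2677 0.011 ] rot [-1.7999e+02 -4.0000e-02  1.5240e+01] F [-0.1  0.7 -0.8] w 0.0082
x,y,z cm [-0.03  0.01  1.  ] w deg [-0.01 -0.04 -0.06]
```

View pics/w8.png

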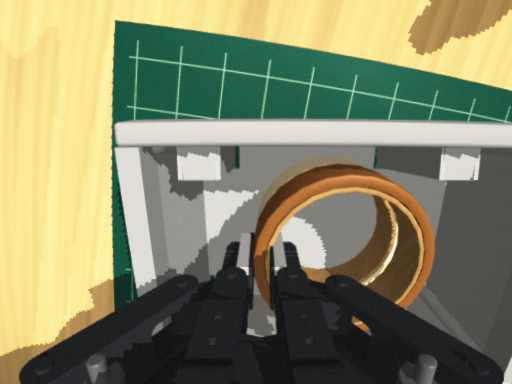

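The brown ring hangs directly over the white one. I'll ease it down.

Call:
jog_arm(
  increments=[
    {"wx": 0, "wy": 0, "wz": 0, "x": 0, "y": 0, "z": 0.3, "claw": 0},
    {"wx": 0, "wy": 0, "wz": 0, "x": 0, "y": 0, "z": 0.6, "claw": 0},
    {"wx": 0, "wy": 0, "wz": 0, "x": 0, "y": 0, "z": 0.8, "claw": 0},
    {"wx": 0, "wy": 0, "wz": 0, "x": 0, "y": 0, "z": 0.9, "claw": 0},
    {"wx": 0, "wy": 0, "wz": 0, "x": 0, "y": 0, "z": 0.95, "claw": 0},
  ],
)

```text
clock: 9.12
position: [0.4558, 0.2677, 0.0015]
tool_rot: [-3.141, -0.001, 0.266]
force: [0.1, -0.2, -1.3]
grip_width: 0.0083
```

Call:
jog_arm(
  increments=[
    {"wx": 0, "wy": 0, "wz": 0, "x": 0, "y": 0, "z": 0.1, "claw": 0},
    {"wx": 0, "wy": 0, "wz": 0, "x": 0, "y": 0, "z": 0.15, "claw": 0},
    {"wx": 0, "wy": 0, "wz": 0, "x": 0, "y": 0, "z": 0.2, "claw": 0},
  ],
)

```text
clock: 9.5
position: [0.4559, 0.2678, 0.0006]
tool_rot: [-3.141, -0.001, 0.266]
force: [-10.6, -4.8, 39.2]
grip_width: 0.0081
```

Call:
jog_arm(
  increments=[
    {"wx": 0, "wy": 0, "wz": 0, "x": 0, "y": 0, "z": -0.07, "claw": 0},
    {"wx": 0, "wy": 0, "wz": 0, "x": 0, "y": 0, "z": -0.07, "claw": 0},
  ],
)

```text
clock: 9.75
position: [0.456, 0.2679, 0.0014]
tool_rot: [-3.141, -0.001, 0.266]
force: [0.1, 0.3, -0.8]
grip_width: 0.0079
```

Contact eased to about zero, within a millimetre of resting. Now I'll release partway, leaving small clearance to the bin wall.

Call:
jog_arm(
  increments=[
    {"wx": 0, "wy": 0, "wz": 0, "x": 0, "y": 0, "z": 0.03, "claw": 0},
    {"wx": 0, "wy": 0, "wz": 0, "x": 0, "y": 0, "z": 0.03, "claw": 20},
    {"wx": 0, "wy": 0, "wz": 0, "x": 0, "y": 0, "z": 0.03, "claw": 24},
    {"wx": 0, "wy": 0, "wz": 0, "x": 0, "y": 0, "z": 0, "claw": 24},
  ],
)

```text
clock: 10.25
position: [0.456, 0.2679, 0.0014]
tool_rot: [-3.141, -0.001, 0.266]
force: [0.1, -0.3, 0.5]
grip_width: 0.0207
```

```bash
python3 -c "
from h import *
cap('wrist','w9'); go(.4556,.2675,.001,15.3)
"
```

```text
t 10.3 pos [0.456  0.2679 0.0015] rot [-1.7995e+02 -7.0000e-02  1.5220e+01] F [-0.  -0.6  0.3] w 0.0206
x,y,z cm [-0.05  0.02  0.05] w deg [-0.05 -0.07 -0.08]
```

View pics/w9.png

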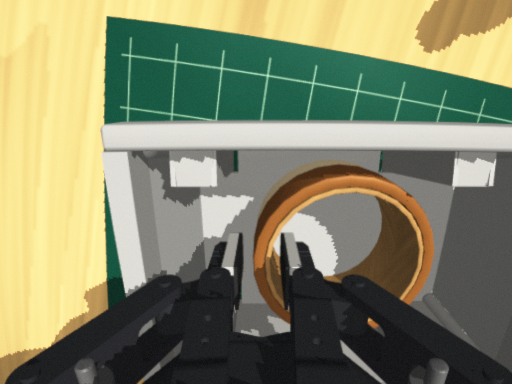

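It released cleanly with both fingers clear. I'll go straight up.

Call:
jog_arm(
  increments=[
    {"wx": 0, "wy": 0, "wz": 0, "x": 0, "y": 0, "z": -1.5, "claw": 24},
    {"wx": 0, "wy": 0, "wz": 0, "x": 0, "y": 0, "z": -5, "claw": 24},
    {"wx": 0, "wy": 0, "wz": 0, "x": 0, "y": 0, "z": -10, "claw": 24},
    {"wx": 0, "wy": 0, "wz": 0, "x": 0, "y": 0, "z": -15, "claw": 24},
    {"wx": 0, "wy": 0, "wz": 0, "x": 0, "y": 0, "z": -15, "claw": 24},
  ],
)

```text
clock: 10.92
position: [0.4574, 0.2686, 0.1557]
tool_rot: [-3.138, -0.007, 0.265]
force: [-0.1, -0.1, -0.8]
grip_width: 0.0205
```

```bash
python3 -c "
from h import *
cap('wrist','w10'); go(.562,-.22,.14,23)
"
```

```text
t 10.97 pos [0.4564 0.2683 0.1537] rot [-179.85   -0.25   15.23] F [-0.1  0.1 -0.9] w 0.0207
x,y,z cm [-2.64 49.89  1.22] w deg [-0.14 -0.26 -7.77]
```

View pics/w10.png

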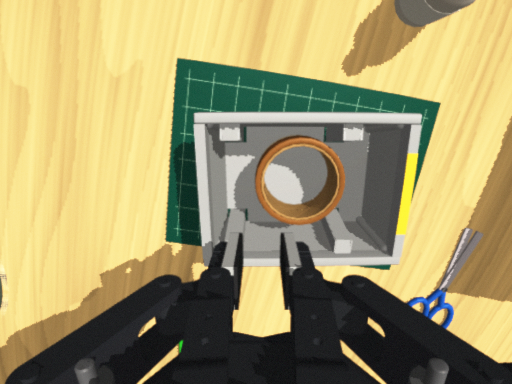

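Call:
jog_arm(
  increments=[
    {"wx": 0, "wy": 0, "wz": 0, "x": 0, "y": 6, "z": 0, "claw": 35},
    {"wx": 0, "wy": 0, "wz": -1, "x": 0, "y": 12, "z": 0, "claw": 35},
    {"wx": 0, "wy": 0, "wz": -2, "x": -1, "y": 18, "z": 0, "claw": 35},
    {"wx": 0, "wy": 0, "wz": -4, "x": -1, "y": 24, "z": 0, "claw": 35},
    {"wx": 0, "wy": 0, "wz": -6, "x": -2, "y": 30, "z": 0.5, "claw": 35},
    {"wx": -0.1, "wy": -0.2, "wz": -7.8, "x": -2.5, "y": 36, "z": 1, "claw": 35},
    {"wx": -0.1, "wy": -0.2, "wz": -7.8, "x": -2.6, "y": 42, "z": 1.2, "claw": 35},
    {"wx": -0.1, "wy": -0.2, "wz": -7.8, "x": -2.6, "y": 48, "z": 1.2, "claw": 35},
    {"wx": -0.1, "wy": -0.2, "wz": -7.8, "x": -2.6, "y": 49.9, "z": 1.2, "claw": 35},
    {"wx": -0.1, "wy": -0.2, "wz": -7.8, "x": -2.6, "y": 49.9, "z": 1.2, "claw": 35},
  ],
)

```text
clock: 12.22
position: [0.5618, -0.221, 0.1394]
tool_rot: [-3.14, 0.0, 0.4]
force: [0.2, 0.0, -0.3]
grip_width: 0.0297
```

```bash
python3 -c "
from h import *
cap('wrist','w11');cap('top','t11'); go(.57,-.233,.14,23)
crop('w10',185,100,435,275,3,'e1')
"
```

```text
t 12.32 pos [ 0.5621 -0.2186  0.1397] rot [-1.799e+02 -3.000e-02  2.308e+01] F [ 0.1  0.3 -0.1] w 0.0299
x,y,z cm [ 0.16  1.63 -0.03] w deg [-0.1  -0.03  0.08]
```

View pics/w11.png

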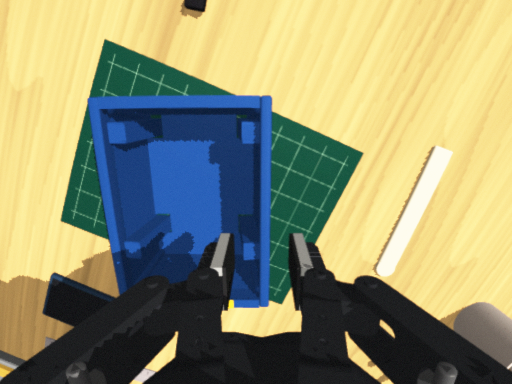

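View pics/e1.png

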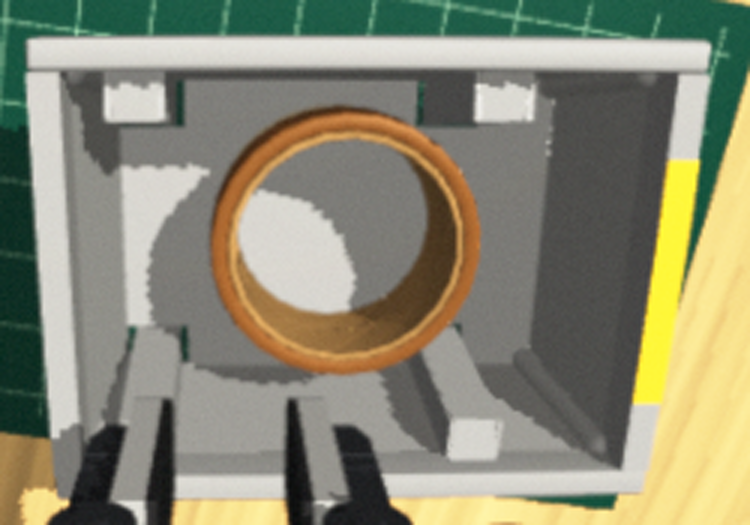

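```bash
python3 - <<'E'
from h import *
np.set_printoptions(precision=4,suppress=True)
d=load('w10'); q=lambda u,v,o,k:((u+.5)/k-.5+o[0],(v+.5)/k-.5+o[1])
# label-left,label-right,plain-right,plain-left (bin x to right; left=+y=top)
print(fitbin(d,[q(u,v,(185,100),3) for u,v in [(711,42),(640,493),(60,498),(27,38)]],.083))
pts=np.array([at(d,*q(u,v,(185,100),3),.057)[:2] for u,v in [(212,240),(480,240),(346,112),(346,373)]])
print(pts)
crop('w11',75,80,175,140,6,'f1');crop('w11',215,80,315,140,6,'f2');crop('w11',225,260,305,325,6,'f3')
E
cd pics; python3 -c "
import cv2,numpy as np
a=[cv2.imread(f'f{i}.png') for i in(1,2,3)]
a=[cv2.copyMakeBorder(x,0,400-x.shape[0],0,600-x.shape[1],0) for x in a]
" ; cd ..; python3 -c "
import cv2,numpy as np
a=[cv2.imread(f'pics/f{i}.png') for i in (1,2)]
cv2.imwrite('pics/f12.png',np.vstack([x[:300] for x in a]))"
```

```text
(array([0.4984, 0.2755]), np.float64(15.274923130580632), array([[-0.9598, -1.105 ],
       [-1.7672,  0.2174],
       [ 1.5011,  1.455 ],
       [ 1.2259, -0.5673]]))
[[0.4508 0.2709]
 [0.5377 0.2944]
 [0.4813 0.323 ]
 [0.5086 0.2366]]
```

View pics/f12.png

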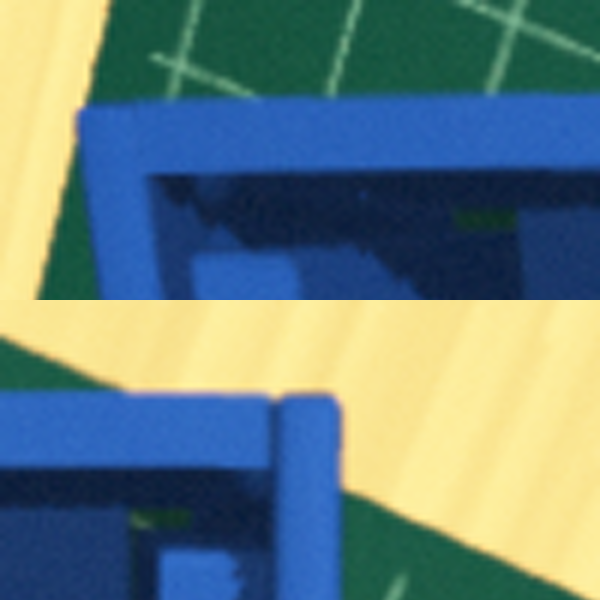

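View pics/f3.png

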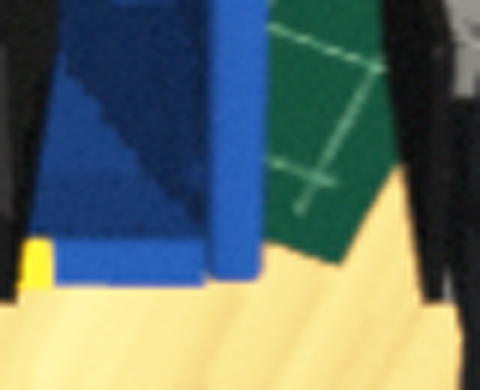

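```bash
python3 - <<'E'
from h import *
np.set_printoptions(precision=4,suppress=True)
d=load('w11'); q=lambda u,v,o,k=6:((u+.5)/k-.5+o[0],(v+.5)/k-.5+o[1])
TL=at(d,*q(79,106,(75,80)),.083)[:2];TR=at(d,*q(341,95,(215,80)),.083)[:2];BR=at(d,*q(262,280,(225,260)),.083)[:2]
print(TL,TR,BR,np.linalg.norm(TL-TR),np.linalg.norm(TR-BR))
ex=(BR-TR)/np.linalg.norm(BR-TR); ey=(TR-TL)/np.linalg.norm(TR-TL)
print('yaw from x',np.degrees(np.arctan2(ex[1],ex[0])),'from y-90',np.degrees(np.arctan2(ey[1],ey[0]))-90)
th=np.radians((np.degrees(np.arctan2(ex[1],ex[0]))*200+150*(np.degrees(np.arctan2(ey[1],ey[0]))-90))/350)
x=np.array([np.cos(th),np.sin(th)]);y=np.array([-x[1],x[0]])
c=(TR+BR)/2-.075*y; c2=(TL+TR)/2+.1*x; print(c,c2,'c diag',(TL+BR)/2)
print('grasp', (TR+BR)/2-.005*y)
E
```

```text
[ 0.4001 -0.1986] [ 0.5361 -0.1417] [ 0.6124 -0.3241] 0.14744600523239448 0.19773525743382486
yaw from x -67.32679102757707 from y-90 -67.28284664407775
[ 0.5051 -0.2618] [ 0.5067 -0.2624] c diag [ 0.5063 -0.2614]
grasp [ 0.5696 -0.2348]
```

```bash
python3 -c "
from h import *
go(.5705,-.2348,.030,22.7)"
```

```text
t 12.32 pos [ 0.5621 -0.2186  0.1397] rot [-1.799e+02 -3.000e-02  2.308e+01] F [ 0.1  0.3 -0.1] w 0.0299
x,y,z cm [ 0.13  1.84 10.97] w deg [-0.1  -0.03  0.38]
```

Call:
jog_arm(
  increments=[
    {"wx": -0.1, "wy": 0, "wz": 0.4, "x": 0.13, "y": 1.8, "z": 0.5, "claw": 35},
    {"wx": -0.1, "wy": 0, "wz": 0.4, "x": 0.13, "y": 1.85, "z": 3, "claw": 35},
    {"wx": -0.1, "wy": 0, "wz": 0.4, "x": 0.13, "y": 1.85, "z": 6, "claw": 35},
    {"wx": -0.1, "wy": 0, "wz": 0.4, "x": 0.13, "y": 1.85, "z": 8, "claw": 35},
    {"wx": -0.1, "wy": 0, "wz": 0.4, "x": 0.13, "y": 1.85, "z": 8.5, "claw": 35},
    {"wx": -0.1, "wy": 0, "wz": 0.4, "x": 0.13, "y": 1.85, "z": 8.5, "claw": 35},
  ],
)

```text
clock: 13.08
position: [0.5708, -0.2351, 0.055]
tool_rot: [3.142, -0.001, 0.396]
force: [-0.4, 0.7, -0.3]
grip_width: 0.0297
```

```bash
python3 -c "
from h import *
cap('wrist','w12'); cap('scene','s12'); go(.5705,-.2348,.030,22.7); crop('s12',140,160,240,235,7,'s12c')"
```

```text
t 13.18 pos [ 0.5711 -0.2352  0.0556] rot [ 1.7996e+02 -9.0000e-02  2.2680e+01] F [ 0.6 -1.2 -0.2] w 0.0297
x,y,z cm [-0.05 -0.06  2.56] w deg [ 0.04 -0.09 -0.02]
```

View pics/w12.png

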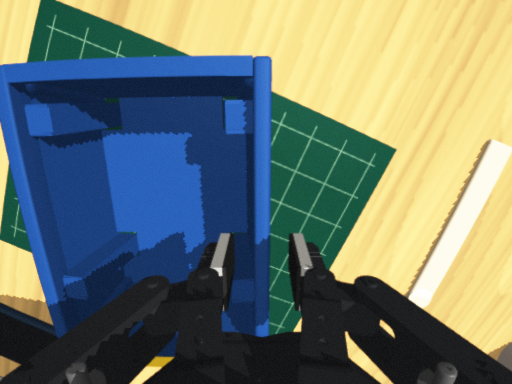

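View pics/s12c.png

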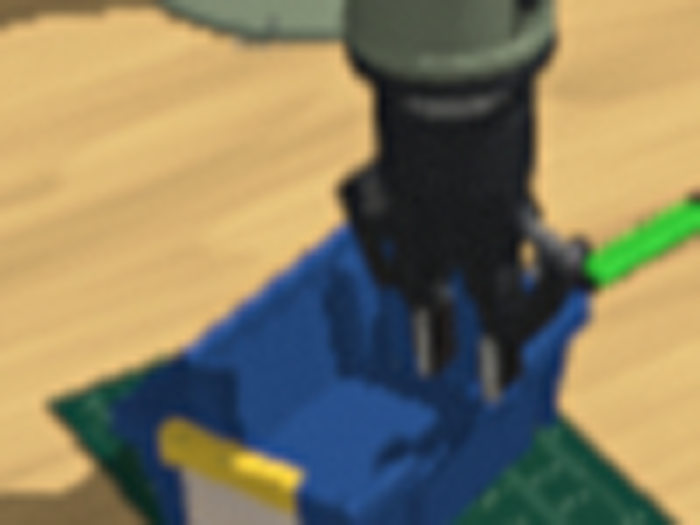

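The rim, at u of about 262, is centred between the fingers. I'll lower and close.

Call:
jog_arm(
  increments=[
    {"wx": 0, "wy": -0.1, "wz": 0, "x": -0.05, "y": -0.05, "z": 1.2, "claw": 35},
    {"wx": 0, "wy": -0.1, "wz": 0, "x": -0.05, "y": -0.05, "z": 2.2, "claw": 35},
    {"wx": 0, "wy": -0.1, "wz": 0, "x": -0.05, "y": -0.05, "z": 2.6, "claw": 35},
    {"wx": 0, "wy": -0.1, "wz": 0, "x": -0.05, "y": -0.05, "z": 2.6, "claw": 35},
    {"wx": 0, "wy": -0.1, "wz": 0, "x": -0.05, "y": -0.05, "z": 2.6, "claw": 0},
    {"wx": 0, "wy": -0.1, "wz": 0, "x": -0.05, "y": -0.05, "z": 2.6, "claw": 0},
    {"wx": 0, "wy": -0.1, "wz": 0, "x": -0.05, "y": -0.05, "z": 2.6, "claw": 0},
  ],
  squeeze=60,
)

```text
clock: 14.05
position: [0.5708, -0.235, 0.0299]
tool_rot: [3.14, -0.0, 0.396]
force: [0.9, 0.0, 4.9]
grip_width: 0.0078
```

```bash
python3 -c "
from h import *
cap('wrist','w13'); go(.5705,-.2348,.14,22.7)"
```

```text
t 14.1 pos [ 0.5708 -0.235   0.0299] rot [ 1.7993e+02 -2.0000e-02  2.2680e+01] F [0.6 0.  3.9] w 0.0078
x,y,z cm [ -0.02  -0.02 -11.01] w deg [ 0.07 -0.02 -0.02]
```

View pics/w13.png

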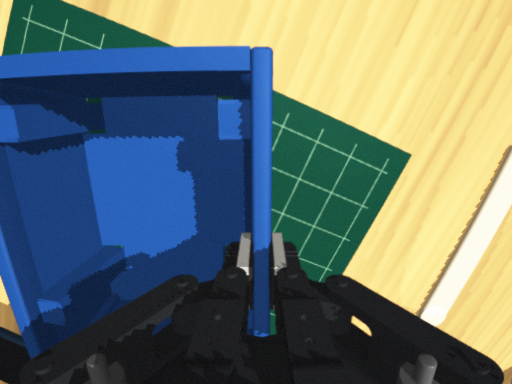

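Call:
jog_arm(
  increments=[
    {"wx": 0, "wy": 0, "wz": 0, "x": 0, "y": 0, "z": -0.7, "claw": 0},
    {"wx": 0, "wy": 0, "wz": 0, "x": 0, "y": 0, "z": -2, "claw": 0},
    {"wx": 0, "wy": 0, "wz": 0, "x": 0, "y": 0, "z": -4, "claw": 0},
    {"wx": 0, "wy": 0, "wz": 0, "x": 0, "y": 0, "z": -7, "claw": 0},
    {"wx": 0, "wy": 0, "wz": 0, "x": 0, "y": 0, "z": -10, "claw": 0},
    {"wx": 0, "wy": 0, "wz": 0, "x": 0, "y": 0, "z": -12, "claw": 0},
    {"wx": 0, "wy": 0, "wz": 0, "x": 0, "y": 0, "z": -12, "claw": 0},
  ],
)

```text
clock: 14.98
position: [0.5716, -0.2352, 0.1523]
tool_rot: [3.138, -0.003, 0.396]
force: [-0.2, 0.3, -2.1]
grip_width: 0.0077
```

```bash
python3 -c "
from h import *
cap('wrist','w14'); cap('scene','s14'); go(.5705,-.2348,.15,22.7); crop('s14',120,120,260,225,5,'s14c')"
```

```text
t 15.07 pos [ 0.5706 -0.2347  0.1501] rot [ 1.7994e+02 -4.0000e-02  2.2690e+01] F [-0.1  0.2 -1.9] w 0.0082
x,y,z cm [-0.02  0.01  0.01] w deg [ 0.06 -0.04 -0.01]
```

View pics/w14.png

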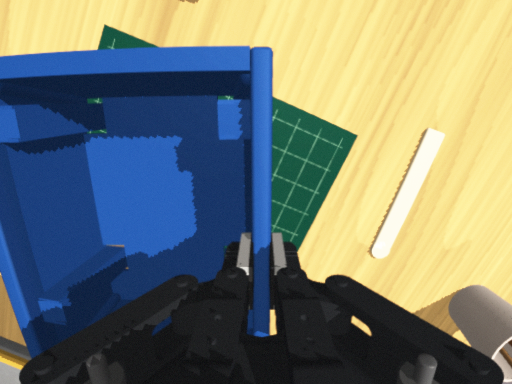

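View pics/s14c.png

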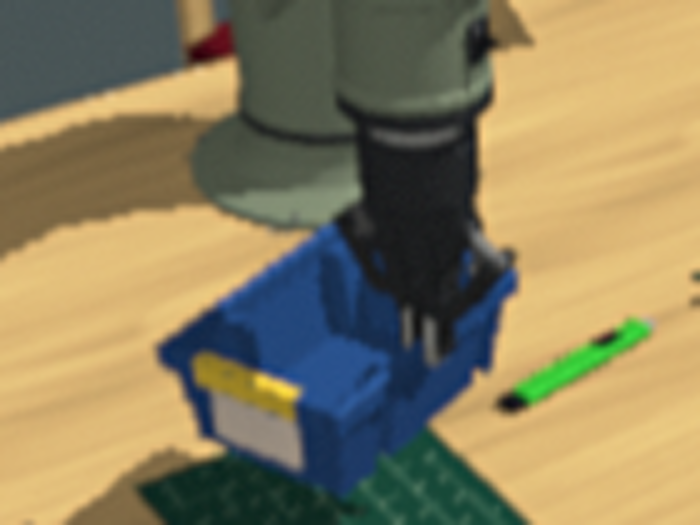

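```bash
python3 - <<'E'
from h import *
np.set_printoptions(precision=4,suppress=True)
for n,z,p,yaw in [('w13',.083,[.5708,-.235],22.68),('w14',.203,[.5706,-.2347],22.69)]:
    d=load(n)
    r=np.radians(yaw); tx=np.array([np.cos(r),np.sin(r)]);ty=np.array([np.sin(r),-np.cos(r)])
    for u,v in [(272,47),(271,160),(250,46),(252,230)]:
        w=at(d,u,v,z)[:2]-p; print(n,(u,v),'tool x,y mm',1000*(w@tx),1000*(w@ty))
crop('w14',0,30,290,110,2.7,'g1')
E
```

```text
w13 (272, 47) tool x,y mm 3.4134866238214716 -99.07522395075704
w13 (271, 160) tool x,y mm 3.455827906835694 -52.62468279258802
w13 (250, 46) tool x,y mm -5.47580690989325 -99.44376226309588
w13 (252, 230) tool x,y mm -5.303005642692361 -18.56058983979343
w14 (272, 47) tool x,y mm 4.0621944418940705 -98.69606107692904
w14 (271, 160) tool x,y mm 4.098127802836459 -51.42151955878586
w14 (250, 46) tool x,y mm -4.980363470539268 -99.06861761945693
w14 (252, 230) tool x,y mm -4.8285313892346595 -16.721907068275858
```

View pics/g1.png

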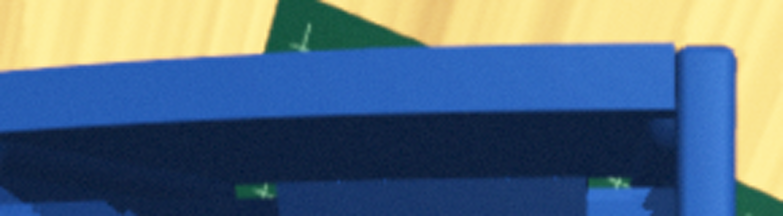

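The bin is held level, with its edges aligned to the tool. I'll carry it over while turning.

Call:
jog_arm(
  increments=[
    {"wx": 0, "wy": 0, "wz": 4, "x": 0.6, "y": -2, "z": -1, "claw": 0},
    {"wx": 0, "wy": 0, "wz": 12, "x": 1.6, "y": -5.5, "z": -2, "claw": 0},
    {"wx": 0, "wy": 0, "wz": 20, "x": 2.7, "y": -9.5, "z": -2, "claw": 0},
    {"wx": 0, "wy": 0, "wz": 28, "x": 3.8, "y": -13.5, "z": -2, "claw": 0},
    {"wx": 0, "wy": 0, "wz": 36, "x": 4.9, "y": -17.5, "z": -2, "claw": 0},
    {"wx": 0, "wy": 0, "wz": 44, "x": 6, "y": -21.5, "z": -2, "claw": 0},
    {"wx": 0, "wy": 0, "wz": 52, "x": 7.1, "y": -25, "z": -2, "claw": 0},
    {"wx": 0, "wy": 0, "wz": 58, "x": 8, "y": -28, "z": -2, "claw": 0},
    {"wx": 0, "wy": 0, "wz": 62, "x": 8.5, "y": -30, "z": -2, "claw": 0},
    {"wx": 0, "wy": 0, "wz": 63, "x": 8.5, "y": -30, "z": -2, "claw": 0},
  ],
)

```text
clock: 16.32
position: [0.5326, 0.0764, 0.169]
tool_rot: [3.14, -0.0, -0.702]
force: [1.6, -0.1, -0.5]
grip_width: 0.0081
```

```bash
python3 -c "
from h import *
go(.5168,.2077,.17,-74.7)"
```

```text
t 16.32 pos [0.5326 0.0764 0.169 ] rot [ 1.7992e+02 -3.0000e-02 -4.0220e+01] F [ 1.6 -0.1 -0.5] w 0.0081
x,y,z cm [-9.69 -9.01 -0.12] w deg [ 0.07 -0.05 34.48]
```

Call:
jog_arm(
  increments=[
    {"wx": 0, "wy": 0, "wz": 6, "x": -1.5, "y": -1.5, "z": 0, "claw": 0},
    {"wx": 0, "wy": 0, "wz": 14, "x": -4, "y": -3.7, "z": 0, "claw": 0},
    {"wx": 0, "wy": 0, "wz": 23, "x": -6.5, "y": -6, "z": 0, "claw": 0},
    {"wx": 0, "wy": 0, "wz": 31, "x": -8.6, "y": -8, "z": 0, "claw": 0},
    {"wx": 0.1, "wy": 0, "wz": 34.5, "x": -9.7, "y": -9, "z": -0.1, "claw": 0},
    {"wx": 0.1, "wy": 0, "wz": 34.5, "x": -9.7, "y": -9, "z": -0.1, "claw": 0},
    {"wx": 0.1, "wy": 0, "wz": 34.5, "x": -9.7, "y": -9, "z": -0.1, "claw": 0},
  ],
)

```text
clock: 17.2
position: [0.5168, 0.2063, 0.1697]
tool_rot: [-3.141, -0.001, -1.304]
force: [0.1, -0.6, -1.6]
grip_width: 0.0077
```

```bash
python3 -c "
from h import *
cap('wrist','w15'); cap('scene','s15'); cap('top','t15'); go(.5168,.2077,.10,-74.7); crop('s15',220,90,390,215,4,'s15c');crop('t15',100,140,240,245,5,'t15c')"
```

```text
t 17.35 pos [0.5169 0.2067 0.1699] rot [-1.7995e+02 -3.0000e-02 -7.4740e+01] F [-0.   0.9 -1.7] w 0.0079
x,y,z cm [-0.1  -0.02  6.99] w deg [-0.05 -0.03 -0.04]
```

View pics/w15.png

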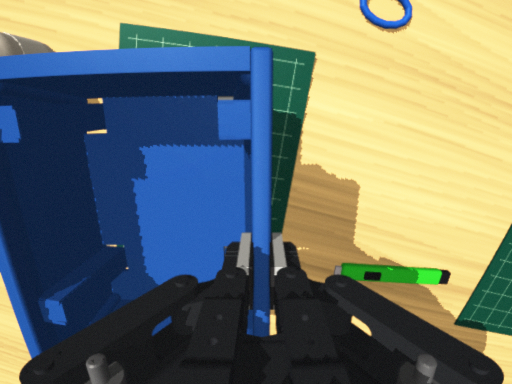

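View pics/s15c.png

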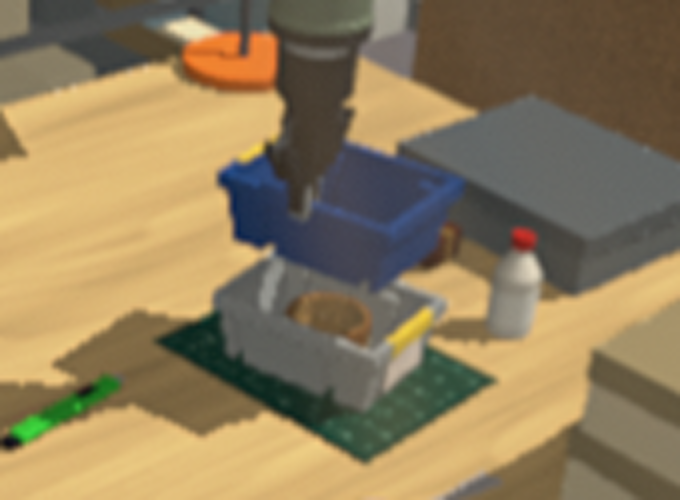

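View pics/t15c.png

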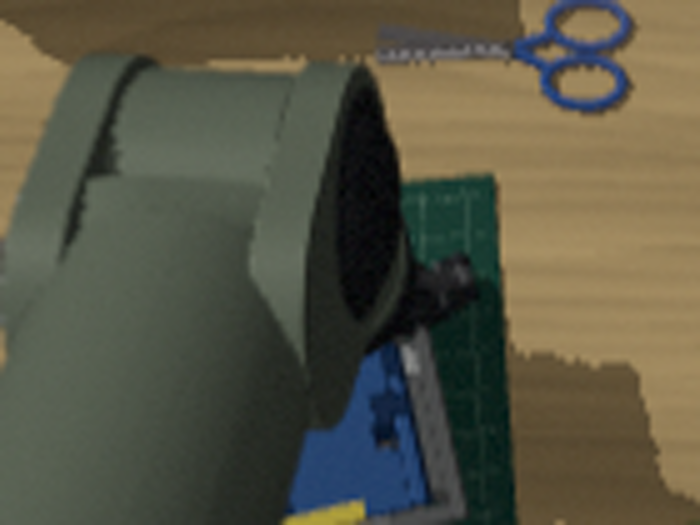

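The blue bin is level over the grey one, with its yellow label over the plain end. I'll lower to just above the rim.

Call:
jog_arm(
  increments=[
    {"wx": 0, "wy": 0, "wz": 0, "x": -0.1, "y": 0, "z": 0.5, "claw": 0},
    {"wx": 0, "wy": 0, "wz": 0, "x": -0.1, "y": 0, "z": 1.8, "claw": 0},
    {"wx": 0, "wy": 0, "wz": 0, "x": -0.1, "y": 0, "z": 3.2, "claw": 0},
    {"wx": 0, "wy": 0, "wz": 0, "x": -0.1, "y": 0, "z": 4.5, "claw": 0},
    {"wx": 0, "wy": 0, "wz": 0, "x": -0.1, "y": 0, "z": 5.3, "claw": 0},
    {"wx": 0, "wy": 0, "wz": 0, "x": -0.1, "y": 0, "z": 5.4, "claw": 0},
    {"wx": 0, "wy": 0, "wz": 0, "x": -0.1, "y": 0, "z": 5.4, "claw": 0},
  ],
)

```text
clock: 18.23
position: [0.5168, 0.2076, 0.1161]
tool_rot: [-3.14, -0.001, -1.305]
force: [0.1, -1.0, -0.9]
grip_width: 0.0081
```

```bash
python3 -c "
from h import *
cap('scene','s16'); cap('wrist','w16'); go(.5168,.2077,.10,-74.7); crop('s16',250,120,350,205,7,'s16c')"
```

```text
t 18.32 pos [0.5169 0.2077 0.1162] rot [-1.7992e+02 -2.0000e-02 -7.4750e+01] F [-0.5  0.  -1.1] w 0.0075
x,y,z cm [-0.    0.01  1.62] w deg [-0.08 -0.02 -0.05]
```

View pics/s16c.png

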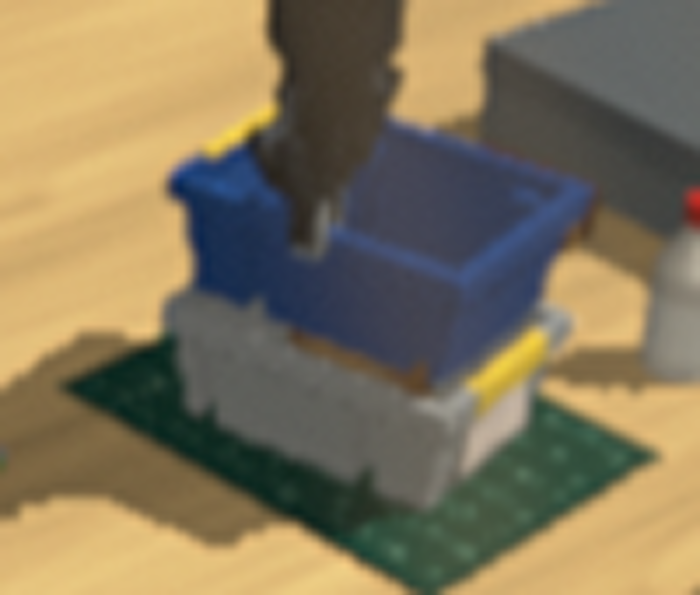

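View pics/w16.png

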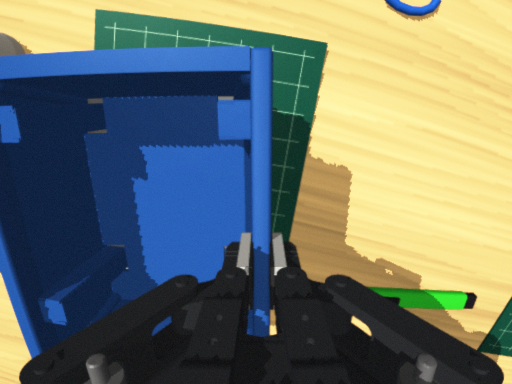

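Call:
jog_arm(
  increments=[
    {"wx": 0, "wy": 0, "wz": 0, "x": 0, "y": 0, "z": 0.3, "claw": 0},
    {"wx": 0, "wy": 0, "wz": 0, "x": 0, "y": 0, "z": 0.6, "claw": 0},
    {"wx": 0, "wy": 0, "wz": 0, "x": 0, "y": 0, "z": 0.9, "claw": 0},
    {"wx": 0, "wy": 0, "wz": 0, "x": 0, "y": 0, "z": 1.2, "claw": 0},
    {"wx": 0, "wy": 0, "wz": 0, "x": 0, "y": 0, "z": 1.35, "claw": 0},
    {"wx": 0, "wy": 0, "wz": 0, "x": 0, "y": 0, "z": 1.4, "claw": 0},
  ],
)

```text
clock: 19.08
position: [0.5169, 0.2077, 0.1021]
tool_rot: [-3.14, -0.0, -1.305]
force: [-0.3, -0.5, -1.8]
grip_width: 0.008
```

Call:
jog_arm(
  increments=[
    {"wx": 0, "wy": 0, "wz": 0, "x": 0, "y": 0, "z": 0.08, "claw": 0},
    {"wx": 0, "wy": 0, "wz": 0, "x": 0, "y": 0, "z": 0.14, "claw": 0},
  ],
)

```text
clock: 19.32
position: [0.5169, 0.2077, 0.1007]
tool_rot: [-3.14, -0.0, -1.305]
force: [-1.1, 0.3, -1.0]
grip_width: 0.0078
```

Call:
jog_arm(
  increments=[
    {"wx": 0, "wy": 0, "wz": 0, "x": 0, "y": 0, "z": 0.04, "claw": 0},
    {"wx": 0, "wy": 0, "wz": 0, "x": 0, "y": 0, "z": 0.07, "claw": 0},
  ],
)

```text
clock: 19.58
position: [0.5169, 0.2077, 0.1]
tool_rot: [-3.14, -0.0, -1.305]
force: [0.1, 0.5, -1.5]
grip_width: 0.0078
```

Call:
jog_arm(
  increments=[
    {"wx": 0, "wy": 0, "wz": 0, "x": 0, "y": 0, "z": 0.03, "claw": 0},
    {"wx": 0, "wy": 0, "wz": 0, "x": 0, "y": 0, "z": 0.05, "claw": 0},
  ],
)

```text
clock: 19.82
position: [0.517, 0.2077, 0.0996]
tool_rot: [-3.14, -0.0, -1.305]
force: [0.0, -1.1, -1.0]
grip_width: 0.0078
```

Call:
jog_arm(
  increments=[
    {"wx": 0, "wy": 0, "wz": 0, "x": 0, "y": 0, "z": 0.03, "claw": 0},
    {"wx": 0, "wy": 0, "wz": 0, "x": 0, "y": 0, "z": 0.05, "claw": 0},
  ],
)

```text
clock: 20.08
position: [0.5171, 0.2076, 0.0994]
tool_rot: [-3.14, -0.0, -1.305]
force: [-3.2, -2.2, 8.6]
grip_width: 0.0076
```

Contact at reported z 0.0994, against 0.0999 expected for the ledges. I'll check before releasing.

```bash
python3 -c "
from h import *
cap('scene','s17'); go(.5168,.2077,.10,-74.7); crop('s17',250,120,350,205,7,'s17c')"
```

```text
t 20.12 pos [0.5171 0.2076 0.0994] rot [-1.7989e+02 -1.0000e-02 -7.4760e+01] F [-2.1 -0.4  6.5] w 0.0079
x,y,z cm [-0.02  0.03 -0.06] w deg [-0.11 -0.01 -0.06]
```

View pics/s17c.png

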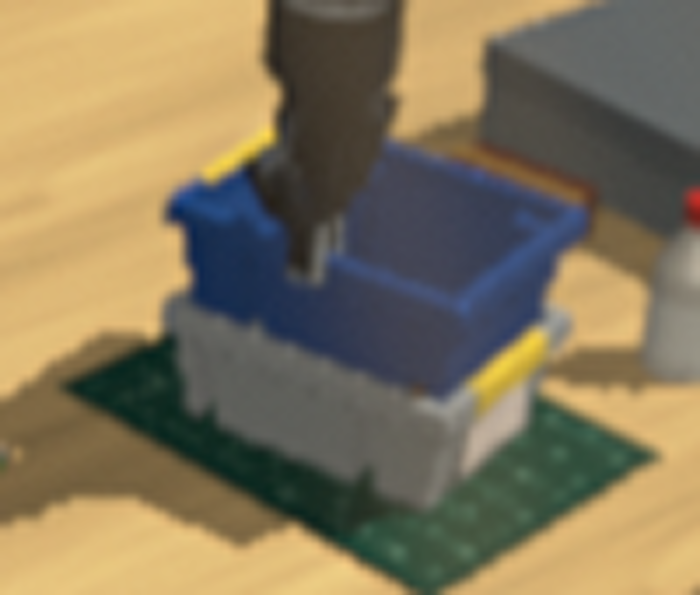

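Call:
jog_arm(
  increments=[
    {"wx": 0, "wy": 0, "wz": 0, "x": 0, "y": 0, "z": 0, "claw": 15},
    {"wx": 0, "wy": 0, "wz": 0, "x": 0, "y": 0, "z": 0, "claw": 35},
    {"wx": 0, "wy": 0, "wz": 0, "x": 0, "y": 0, "z": 0, "claw": 35},
  ],
)

```text
clock: 20.5
position: [0.5171, 0.2076, 0.0994]
tool_rot: [-3.14, -0.0, -1.305]
force: [-0.4, -0.1, -0.2]
grip_width: 0.0296
```

```bash
python3 -c "
from h import *
cap('wrist','w18'); go(.5168,.2077,.10,-74.7)"
```

```text
t 20.55 pos [0.5171 0.2076 0.0994] rot [-1.799e+02 -1.000e-02 -7.476e+01] F [-0.2  0.4  0.3] w 0.0297
x,y,z cm [-0.02  0.02 -0.06] w deg [-0.1  -0.01 -0.06]
```

View pics/w18.png

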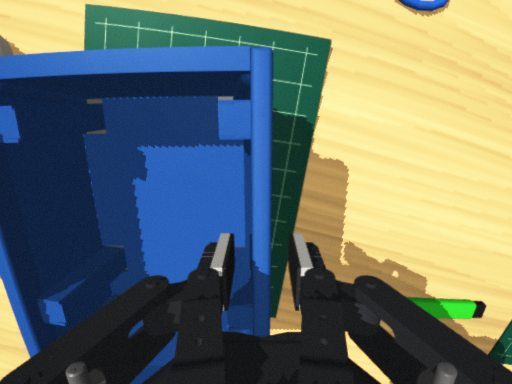

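The bin stayed put, and the fingers are clear on both sides. I'll retract up and then away for a clear view.

Call:
jog_arm(
  increments=[
    {"wx": 0, "wy": 0, "wz": 0, "x": 0, "y": 0, "z": -1.5, "claw": 35},
    {"wx": 0, "wy": 0, "wz": 0, "x": 0, "y": 0, "z": -5, "claw": 35},
    {"wx": 0, "wy": 0, "wz": 0, "x": 0, "y": 0, "z": -10, "claw": 35},
    {"wx": 0, "wy": 0, "wz": 0, "x": 0, "y": 0, "z": -13, "claw": 35},
    {"wx": 0, "wy": 0, "wz": 0, "x": 5, "y": 0, "z": -13, "claw": 35},
    {"wx": 0, "wy": 0, "wz": 0, "x": 11, "y": 0, "z": -13, "claw": 35},
    {"wx": 0, "wy": 0, "wz": 0, "x": 17, "y": 0, "z": -13, "claw": 35},
    {"wx": 0, "wy": 0, "wz": 0, "x": 23, "y": 0, "z": -13, "claw": 35},
    {"wx": 0, "wy": 0, "wz": 0, "x": 26, "y": 0, "z": -13, "claw": 35},
    {"wx": 0, "wy": 0, "wz": 0, "x": 26, "y": 0, "z": -13, "claw": 35},
  ],
)

```text
clock: 21.8
position: [0.5853, -0.0462, 0.2305]
tool_rot: [-3.139, -0.001, -1.309]
force: [-0.6, 0.3, 0.7]
grip_width: 0.0301
```

```bash
python3 -c "
from h import *
cap('scene','s19');cap('top','t19');cap('wrist','w19'); go(.5168,.2077,.10,-74.7); crop('s19',250,120,350,205,7,'s19c'); crop('t19',125,165,215,275,5,'t19c')"
```

```text
t 21.95 pos [ 0.5851 -0.0423  0.2298] rot [-1.7989e+02  1.0000e-02 -7.4710e+01] F [ 0.4 -0.6 -0.2] w 0.03
x,y,z cm [-2.592e+01  2.000e-02  1.299e+01] w deg [-0.11  0.01 -0.01]
```

View pics/s19c.png

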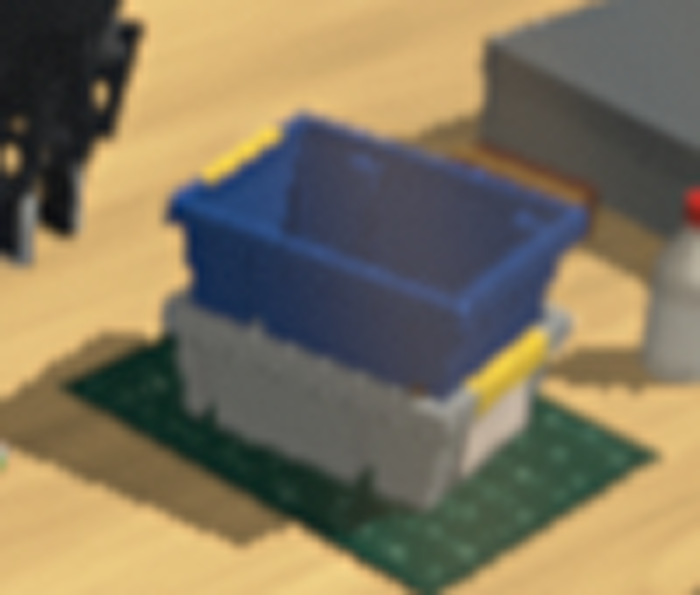

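View pics/t19c.png

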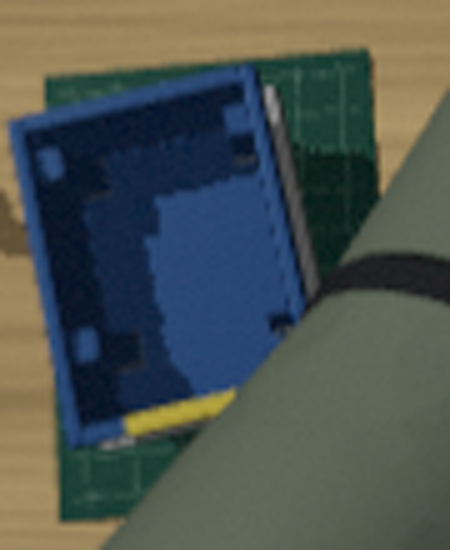

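View pics/t19.png

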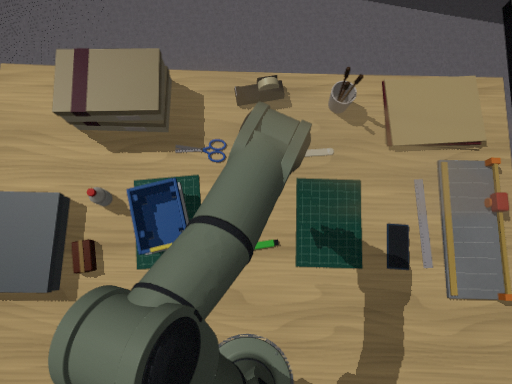

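```bash
python3 - <<'E'
from h import *
np.set_printoptions(precision=4,suppress=True)
q=lambda u,v,o,k:((u+.5)/k-.5+o[0],(v+.5)/k-.5+o[1])
d=load('t19'); P=[at(d,*q(u,v,(125,165),5),.153)[:2] for u,v in [(10,121),(253,65),(78,446)]]
print(P,'centre',(P[1]+P[2])/2,np.linalg.norm(P[0]-P[1]),np.linalg.norm(P[0]-P[2]),np.degrees(np.arctan2(*(P[0]-P[2])[::-1])))
s=load('s19'); th=np.radians(15.3);Rm=np.array([[np.cos(th),-np.sin(th)],[np.sin(th),np.cos(th)]])
for nm,z in (('blue',.153),('grey',.083)):
  for l in [(-.1,-.075),(-.1,.075),(.1,.075),(.1,-.075)]:
    w=Rm@np.array(l)+[.4983,.2752]; p=proj(s,[*w,z]); print(nm,l,((p-[250,120]+.5)*7-.5).round(0))
E
```

```text
[array([0.5731, 0.372 ]), array([0.611 , 0.2303]), array([0.3825, 0.3166])] centre [0.4968 0.2734] 0.14667601639531974 0.19846191367857843 16.20025693828332
blue (-0.1, -0.075) [168. 195.]
blue (-0.1, 0.075) [307. 106.]
blue (0.1, 0.075) [594. 207.]
blue (0.1, -0.075) [465. 308.]
grey (-0.1, -0.075) [162. 298.]
grey (-0.1, 0.075) [299. 205.]
grey (0.1, 0.075) [578. 309.]
grey (0.1, -0.075) [451. 414.]
```

The blue rim corners match a level rim at z = 0.153 m, which is what stacking on the ledges gives. The centre is within about 2 mm of the grey bin's, so I'm handing in.

```bash
python3 -c "
from h import *
print(bot.job_done())"
```

```text
the job is handed in; nothing more can be done
None
```

The brown roll now lies flat on the white roll in the grey bin. The blue bin is stacked on top, with its yellow label end over the grey bin's plain end. The job was handed in at about 22 s with the gripper well clear.

**First grasp missed:** the fingers closed above the tape and touched nothing. The camera views showed the real fingertips about 40 mm behind the reported TCP. I allowed for that and the second grasp held.

**Lowering:** the brown tape met the white roll with a brief contact force of about 39 N. I eased that to zero before releasing. The blue bin touched down at about 9 N, at the height expected for the ledges (reported z 0.0994 m against 0.0999 m).

**Last checks:**
- **Tape:** the view after release showed the brown roll flat, about 3 to 5 mm from the bin's centre. It cannot be seen now that the blue bin covers it.
- **Blue bin:** its rim corners match a level rim at 153 mm to within about 1 px in the scene view. The top view puts its centre about 2 mm from the grey bin's. It also gives a yaw of 16.2° against 15.3°, from a bin partly hidden by the arm.
- **Grey bin:** it measured the same before and after the tape was placed, and in the final scene picture it still stands in that spot.
- **Other things:** nothing else touched, and those visible in the last pictures were in place. The arm hid part of the table.

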